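Pack the jars in the rack lift, trip its pawl with the wand and stow the tools

TASK

Pack the shelf for the drive: stand every jar from the turntable upright in the raised blue lift tray, then hold the chrome wand and flick its rod up under the red-tipped ratchet pawl until the pawl tips right over and stays off, so that the tray sinks to the bottom with its jars. Then lay the wand and the black lens cap in the open drawer and push the drawer fully shut. Work the pawl only with the wand, never with the fingers, and leave the hand lens, brush, tape roll, spray bottle and torch where they lie.

Things in the scene. Friction and masses are not known exactly. Their poses are not given: they have to be found in the camera images.
- jar0_mid (a point): frosted white lidded jar, a cylinder 40 mm in diameter and 52 mm high, about 70 g; this point is its centre, half-way up (26 mm above its base), z along its axis. Two to four of the four jars are present; they stand on the grey turntable, 75 mm from the next place, 53 mm from its axis at the start
- jar1_mid (a point): frosted white lidded jar, a cylinder 40 mm in diameter and 52 mm high, about 70 g; this point is its centre, half-way up (26 mm above its base), z along its axis. Two to four of the four jars are present; they stand on the grey turntable, 75 mm from the next place, 53 mm from its axis at the start
- jar2_mid (a point): frosted white lidded jar, a cylinder 40 mm in diameter and 52 mm high, about 70 g; this point is its centre, half-way up (26 mm above its base), z along its axis. Two to four of the four jars are present; they stand on the grey turntable, 75 mm from the next place, 53 mm from its axis at the start
- jar3_mid (a point): frosted white lidded jar, a cylinder 40 mm in diameter and 52 mm high, about 70 g; this point is its centre, half-way up (26 mm above its base), z along its axis. Two to four of the four jars are present; they stand on the grey turntable, 75 mm from the next place, 53 mm from its axis at the start
- turntable: small grey plastic turntable, disc 170 mm across, its upper face 22 mm above the shelf; a black knob 22 mm across stands 14 mm above the disc's middle. Origin: on the shelf, on its axis. The disc turns with slight friction
- lift: fixed rack lift, grey base plate 190 by 275 mm and 12 mm thick. Origin: on the shelf, under the tray's centre. Its x axis points away from the robot, its z up. The ratchet mechanism stands on its -y side: wheel plane at x = +15 mm, wheel centre at y = -150, z = 90 mm; behind the wheel (x = +30 to +40 mm) a bearing plate from y = -168 to -92 mm, 132 mm high; a guide post farther behind (x about +77, y = -118 mm) is 170 mm high
- tray_floor (a point): centre of the inner floor of the blue open lift tray; inner floor 150 mm (x) by 120 mm (y), walls 5 mm thick, rim 13 mm above the floor. Axes as the lift's. The floor is 95 mm above the shelf while raised, 35 mm when down
- tray (a joint): how far the tray has sunk, m: 0 raised, 0.060 at the bottom. While the pawl is in the ratchet wheel it is held; when freed it sinks by its own weight at about 15 to 30 mm/s, damped
- pawl (a joint): angle of the pawl, rad: 0 lying in the ratchet wheel (level), grows as its red end is lifted, 2.0 at the stop, leaning over towards the tray. Past about 1.5 to 1.6 it tips over and stays off by its own weight; let go short of that it falls back into the wheel. Lifting its end takes about 1 to 3 N
- pawl_pivot (a point): the pawl's pivot axis, which runs along the lift's x; 121 mm above the shelf, at lift x = 15, y = -105 mm. The axes here turn with the pawl
- pawl_tab (a point): underside of the red end of the pawl: 82 mm from the pivot along the pawl's own -y, 3 mm above the pivot's own level, mid-width (the bar is 14 mm wide in x, 8 mm thick; the red part is 24 mm long, centred here). Below it there is free space down to the base plate, in front and behind. The axes turn with the pawl
- pawl_bar: the bar of the pawl, dark steel with a red end (same as the two entries above); origin on the pivot
- wand_mid (a point): chrome magnetic wand, 140 mm long, 60 g; its axis is 7 mm above what it lies on. This is the middle of its length, x along it towards the rod's tip
- wand_grip (a point): centre of the wand's dark ribbed square handle, 50 mm long and 14 by 14 mm, 45 mm behind the middle
- wand_tip (a point): end of the wand's round chrome rod (9 mm in diameter, 90 mm of it outside the handle), 70 mm ahead of the middle
- cap_mid (a point): matte black camera lens cap, a disc 52 mm across and 12 mm thick, lying flat; this is its centre
- kit_drawer0 (a joint): how far the drawer is pulled out, m: 0 shut; friction about 1 N, no latch
- kit: low white cabinet with one drawer, 220 mm (x) by 240 mm (y), 85 mm high, fixed. Origin: on the shelf under its centre; its front faces -x (towards the robot), the drawer slides out along its -x
- drawer_floor (a point): centre of the drawer's inner floor, moving with the drawer: inner floor 175 mm (x) by 198 mm (y), 22 mm above the shelf, side walls 41 mm higher than the floor; the cabinet's face is at x = -95 mm of the cabinet, and only the part of the drawer in front of it is open to above. The outer face of the drawer's grey front panel (58 mm high) is 108 mm from here along -x; a steel bar handle 120 mm long along y stands 35 mm further out, 47 mm above the shelf
- loupe: bystander, to be left alone: brass-rimmed hand lens with a dark wooden handle, lying flat, about 150 mm long; the origin is under the centre of the 68 mm lens
- brush: bystander, to be left alone: powder brush lying flat, about 150 to 200 mm long
- tape: bystander, to be left alone: yellow roll of lifting tape, 70 mm across, 24 mm high, flat on the shelf
- spray: bystander, to be left alone: blue bottle with a white cap, 40 mm across, 110 mm high, standing
- torch: bystander, to be left alone: black torch, about 125 mm long, lying
Mind the look-alikes: they are no part of the job. What is shaped like the part that bears jar3_mid but orange or purple is not meant.

How it is judged:
On the way, in this order (a step that is already met when the one before it is completed fails the run):
1. every jar stands upright in the raised tray, let go (x of jar0_mid in the frame of tray_floor between -0.062 and 0.062 m and y of jar0_mid in the frame of tray_floor between -0.047 and 0.047 m and z of jar0_mid in the frame of tray_floor between 0.018 and 0.034 m and angle between each of jar0_mid, jar1_mid, jar2_mid, jar3_mid's own z axis and vertical below 0.2 rad and x of jar1_mid in the frame of tray_floor between -0.062 and 0.062 m and y of jar1_mid in the frame of tray_floor between -0.047 and 0.047 m and z of jar1_mid in the frame of tray_floor between 0.018 and 0.034 m and x of jar2_mid in the frame of tray_floor between -0.062 and 0.062 m and y of jar2_mid in the frame of tray_floor between -0.047 and 0.047 m and z of jar2_mid in the frame of tray_floor between 0.018 and 0.034 m and x of jar3_mid in the frame of tray_floor between -0.062 and 0.062 m and y of jar3_mid in the frame of tray_floor between -0.047 and 0.047 m and z of jar3_mid in the frame of tray_floor between 0.018 and 0.034 m and value of joint tray below 0.01 m and contact force between the fingers and jar0 below 0.05 N and contact force between the fingers and jar1 below 0.05 N and contact force between the fingers and jar2 below 0.05 N and contact force between the fingers and jar3 below 0.05 N and linear speed of each of jar0, jar1, jar2, jar3 below 0.03 m/s), for 0.3 s.
2. the wand lifts the pawl out of the ratchet wheel (value of joint pawl above 0.3 rad and contact force between wand and pawl_bar above 0.1 N), for 0.02 s.
3. the pawl is thrown right over and the tray has sunk to the bottom (value of joint pawl above 1.6 rad and value of joint tray above 0.056 m), for 0.2 s.
At the end, for the whole second after the job is handed in: Every jar present stands within the tray (its centre within 62 mm in x and 47 mm in y of the tray's middle, tilt under 0.2 rad); the tray is within 4 mm of the bottom; the pawl is thrown over (beyond 1.6 rad); the wand and the cap lie at rest inside the drawer; the drawer is shut to within 8 mm (all of step 3 and x of jar0_mid in the frame of tray_floor between -0.062 and 0.062 m and y of jar0_mid in the frame of tray_floor between -0.047 and 0.047 m and z of jar0_mid in the frame of tray_floor between 0.018 and 0.034 m and angle between each of jar0_mid, jar1_mid, jar2_mid, jar3_mid's own z axis and vertical below 0.2 rad and x of jar1_mid in the frame of tray_floor between -0.062 and 0.062 m and y of jar1_mid in the frame of tray_floor between -0.047 and 0.047 m and z of jar1_mid in the frame of tray_floor between 0.018 and 0.034 m and x of jar2_mid in the frame of tray_floor between -0.062 and 0.062 m and y of jar2_mid in the frame of tray_floor between -0.047 and 0.047 m and z of jar2_mid in the frame of tray_floor between 0.018 and 0.034 m and x of jar3_mid in the frame of tray_floor between -0.062 and 0.062 m and y of jar3_mid in the frame of tray_floor between -0.047 and 0.047 m and z of jar3_mid in the frame of tray_floor between 0.018 and 0.034 m and x of wand_mid in the frame of drawer_floor between -0.088 and 0.088 m and y of wand_mid in the frame of drawer_floor between -0.095 and 0.095 m and z of wand_mid in the frame of drawer_floor between 0 and 0.035 m and x of cap_mid in the frame of drawer_floor between -0.088 and 0.088 m and y of cap_mid in the frame of drawer_floor between -0.095 and 0.095 m and z of cap_mid in the frame of drawer_floor between 0 and 0.035 m and value of joint kit_drawer0 below 0.008 m and linear speed of each of wand, cap below 0.03 m/s); the robot touches nothing.
It fails at once if the pawl is worked with the fingers or the arm instead of the wand (contact force between any of the fingers, the arm and pawl_bar above 1.5 N).
It fails at once if a bystander is shifted by more than 40 mm (distance of any of loupe, brush, tape, spray, torch from where it was at the start of the episode above 0.04 m).
Of jar0, jar1, jar2, jar3 only 2 to 4 are there at a start; the rules pass over those that are not, and their reading is None.
At some moment in a run one of wand, cap may be knocked a few centimetres aside while the robot is not near it.
It also fails if it takes over 210 s, if anything falls off the work surface, if the arm or the gripper's body presses on something with over 40 N, if the wrist force passes 120 N, or if a joint passes its speed limit or range.

ROBOT

A 6-joint arm with a two-finger parallel gripper is mounted at the origin on the work surface. World frame = base frame: x ahead of the robot, y to its left, z up, the work surface at z = 0. Lengths are in m, angles in rad, forces in N, time in s.
With the tool pointing down it reaches from about 0.3 to 0.875 m from the base axis. Payload 4.2 kg.
Tool frame: the origin (TCP) lies midway between the tips of the shut fingers; the grasp point (between the pads) lies 19 mm behind it; z points along the fingers, y is the direction in which the jaws open and shut (so a half turn about z gives the same grasp; the last joint's range is limited). The gripper opens to 85 mm and grips with 20 to 120 N. Pads are 22 mm wide; open, the fingers measure 114 mm over their backs; the gripper's body (76 mm by 85 mm) begins 54 mm behind the grasp point. The pads swing forward as they close: fully open they stand 13 mm farther back than shut.
Start: joints at [-1.263, 0.32, 1.565, -0, 1.257, -0.02], TCP at [0.185, -0.544, 0.231] pointing down, gripper open.
Joint ranges: [-3.11, 3.11], [-0.84, 2.01], [0.21, 2.61], [-1.34, 4.49], [0.05, 2.63], [-2.56, 2.56]. Speed limits (rad/s): [2.57, 2.57, 3.14, 3.14, 3.14, 3.14].

INTERFACE

Orientations are given as a unit quaternion [x, y, z, w].
In Python, from bench import * gives the robot as it stands. The module is installed in compiled form; this text tells all that it offers.
- The arm moves only by the shell command python3 -m crank 'ROWS'. ROWS is JSON, a list of rows, each an object of numbers: "grip": the finger opening in cm, from 0 to 8.54; "dx", "dy", "dz": the shift along the tool's x, y, z in cm; "rx", "ry", "rz": the turn, a rotation vector about the tool's x, y, z in rad. In form: [{"grip": .., "dx": .., "dy": .., "dz": .., "rx": .., "ry": .., "rz": ..}, ...]. A call has 1 to 8 rows; each row is the pose to reach, as a shift and turn from the pose commanded when the call began, along the tool's axes at that moment; what a row does not reach only later rows make up. A row lasts 1/12 s, in which the tool goes at most 41.7 mm and 7.16 degrees, less where a joint would pass 70% of its speed; a pose out of reach is approached as far as the arm can. A call with a gripper value outside its range is refused whole. The fingers move at their own pace and stop on an object; the grip force is fixed at half the most. Time passes only in rows, so rows that repeat a pose let the fingers close. It gives the time, the measured TCP pose, the force and the opening at its end, in the units of the state.
- sense(): the state, without advancing time (a new reading comes with each control period).
- capture(name): name is "side" or "top" or "wrist"; returns a dict with "color" (420x560x3 uint8, red, green, blue), "fovy" (degrees; the focal length in pixels is half the picture's height over the tangent of half this angle, whatever the lens; pixels are square), "cx", "cy" (the principal point, pixels), "rvec" (rotation vector, rad) and "tvec" (3), from world to camera coordinates, as OpenCV has them. Camera axes: x right, y down, z forward; pixel columns grow to the right and rows downward; lengths in m; the calibration is good to about 2 mm. A picture is of the moment at which its call begins. There is no depth.
- hand_in(): hands the job in, once; it reports no verdict.
The state is a dict: "t": time; "joint_positions": joint angles; "qd": joint speeds; "joint_torque": joint torques, N m; "position": TCP position; "ee_rot": TCP orientation; "force": force on the tool from outside, world axes, zero at the start; "wrist_torque": the same for the moment, N m; "gripper_width": finger opening in m.
Only numpy, scipy, OpenCV 4.12 (cv2) and the standard library are available. Lean on these libraries where they do the work, as an engineer would, in place of code of your own. Each camera call takes 0.05 s, during which the arm holds its last target.

## Working session

There is one attempt and no reset: what is moved stays moved. The work goes in short steps, Python scripts to look and compute and a shell command to move; the robot and the scene stay as the last step left them, time stands still between calls to the robot, and variables do not carry over. Pictures are saved under pics/ and viewed, and the job is handed in when it is done.

```bash
mkdir -p pics; cat > h.py <<'E'
from bench import *
import numpy as np, cv2
from scipy.spatial.transform import Rotation as R
def cam(n):
    c=capture(n); c['R']=cv2.Rodrigues(np.array(c['rvec'],float))[0]; c['t']=np.array(c['tvec'],float).ravel()
    h=c['color'].shape[0]; c['f']=h/2/np.tan(np.radians(c['fovy'])/2); return c
def ray(c,u,v):
    d=np.array([(u-c['cx'])/c['f'],(v-c['cy'])/c['f'],1.]); return -c['R'].T@c['t'], c['R'].T@d
def onz(c,u,v,z):
    o,d=ray(c,u,v); return o+d*(z-o[2])/d[2]
def px(c,p):
    q=c['R']@np.array(p,float)+c['t']; return np.array([q[0]/q[2]*c['f']+c['cx'],q[1]/q[2]*c['f']+c['cy']])
def save(c,n,crop=None,s=1):
    im=c['color'][:,:,::-1]
    if crop: im=im[crop[1]:crop[3],crop[0]:crop[2]]
    if s!=1: im=cv2.resize(im,None,fx=s,fy=s,interpolation=cv2.INTER_CUBIC)
    cv2.imwrite('pics/'+n+'.png',im)
def tri(c1,p1,c2,p2):
    o1,d1=ray(c1,*p1);o2,d2=ray(c2,*p2)
    A=np.stack([d1,-d2],1);s=np.linalg.lstsq(A,o2-o1,rcond=None)[0]
    a=o1+s[0]*d1;b=o2+s[1]*d2; return (a+b)/2,np.linalg.norm(a-b)
def goto(p,rot=None):
    "rows delta in cm / rad from the measured pose to target TCP p, rot (Rotation)"
    s=sense(); r0=R.from_quat(s['ee_rot']); d=r0.inv().apply(np.array(p)-np.array(s['position']))*100
    print('d cm',d.round(2), 'rv', (r0.inv()*rot).as_rotvec().round(3) if rot is not None else '')
def st():
    s=sense(); r=R.from_quat(s['ee_rot']); print('t',round(s['t'],2),'p',np.round(s['position'],4),'F',np.round(s['force'],1),'w',round(s['gripper_width'],4)); print('tool axes cols\n',r.as_matrix().round(3)); print('q',np.round(s['joint_positions'],3))
E
python3 - <<'E'
from h import *
for n in('top','side','wrist'):
    c=cam(n); save(c,n+'0',s=1.4); print(n,c['fovy'],-c['R'].T@c['t'],c['R'][2])
st()
E
```

```text
top 56.48892541141857 [ 0.38746685 -0.06500106  1.34674228] [ 0.12061391 -0.00855137 -0.99266266]
side 50.865414158371884 [-0.51073854 -0.70402357  1.19565795] [ 0.62442613  0.38927027 -0.67717107]
wrist 59.025738229467365 [ 0.24980889 -0.52166687  0.37294726] [-0.25442007 -0.08509348 -0.96334289]
t 0.15 p [ 0.185  -0.5441  0.2307] F [ 1.5 -0.4  0.3] w 0.0855
tool axes cols
 [[ 0.947  0.322 -0.   ]
 [ 0.322 -0.947  0.001]
 [ 0.    -0.001 -1.   ]]
q [-1.263  0.32   1.565  0.     1.257 -0.02 ]
```

View pics/top0.png

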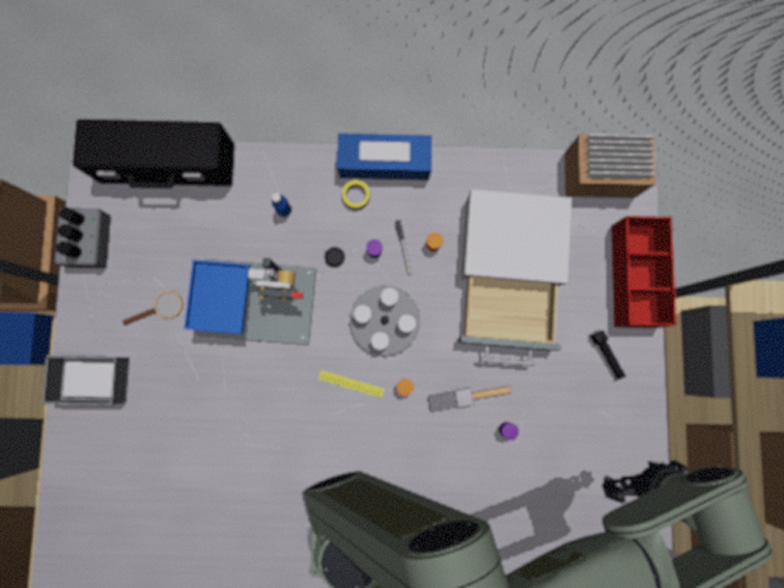

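View pics/side0.png

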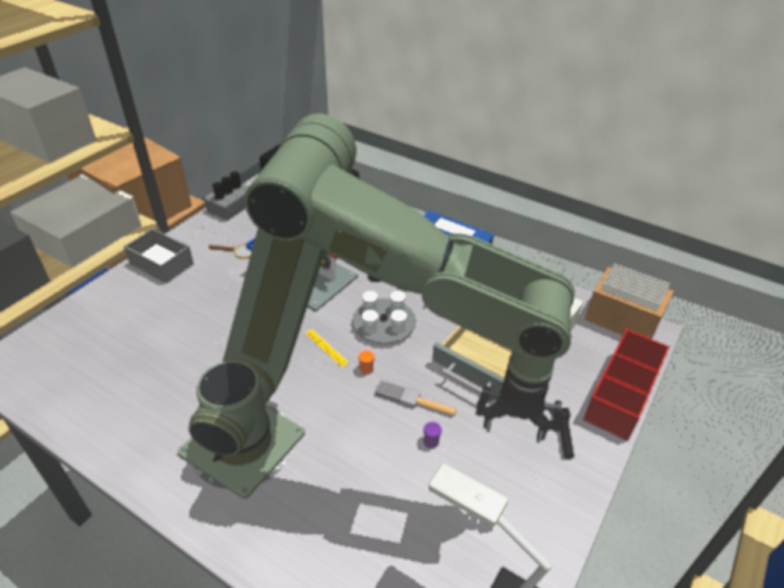

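View pics/wrist0.png

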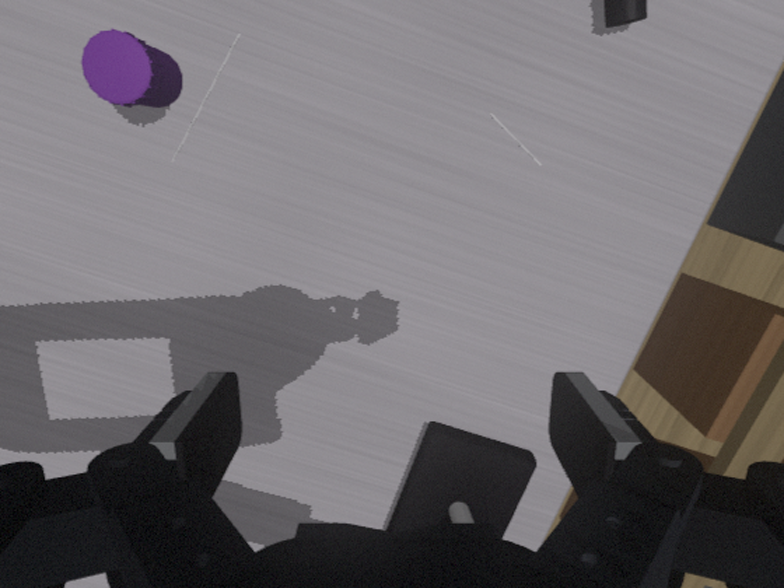

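The top view has four white jars on the turntable (about px 360–407, 297–341), the tray at (217,297), the red pawl end at (297,295), the cap at (334,257), the wand at (400–408, 222–273) and the open drawer at (510,310). The orange and purple cylinders are the look-alikes, so I'll leave them. Next I'll enlarge the view and measure.

```bash
python3 - <<'E'
from h import *
c=cam('top'); save(c,'topA',(125,120,325,260),4); save(c,'topB',(225,130,425,270),4)
hsv=cv2.cvtColor(c['color'],cv2.COLOR_RGB2HSV)
print(hsv[int(297/1.4),int(388/1.4)],hsv[int(257/1.4),int(334/1.4)])
im=c['color'][190:265,245:305]
m=cv2.inRange(hsv,(0,0,175),(180,40,255))
n,l,s,ce=cv2.connectedComponentsWithStats(m)
for i in range(1,n):
    if s[i,4]>30 and 240<ce[i][0]<310 and 180<ce[i][1]<270: print(ce[i],s[i],onz(c,*ce[i],.074))
E
```

```text
[128   5 192] [150  17  60]
[277.97115385 211.10576923] [273 206  11  11 104] [ 0.54907417 -0.06829826  0.074     ]
[258.60909091 223.39090909] [253 218  12  12 110] [ 0.50736005 -0.00582132  0.074     ]
[290.39814815 230.22222222] [285 225  12  12 108] [ 0.48700467 -0.11005443  0.074     ]
[271.08490566 242.78301887] [266 237  11  12 106] [ 0.44489823 -0.04792069  0.074     ]
```

View pics/topA.png

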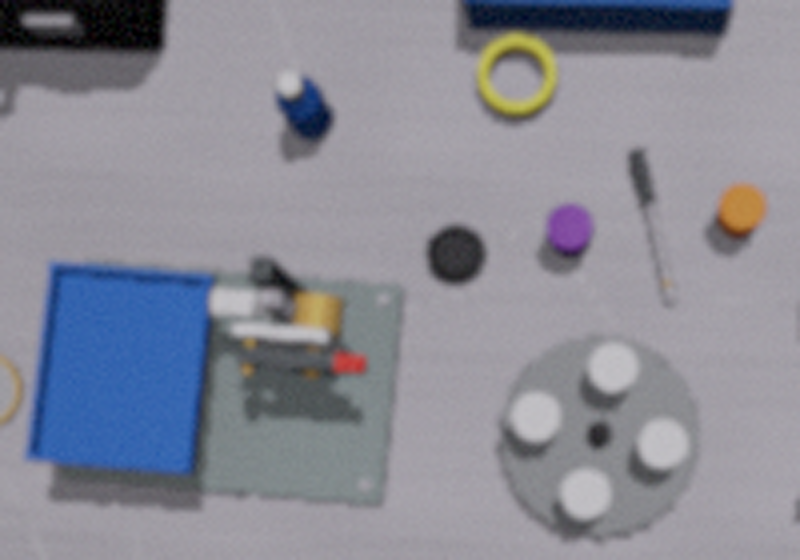

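View pics/topB.png

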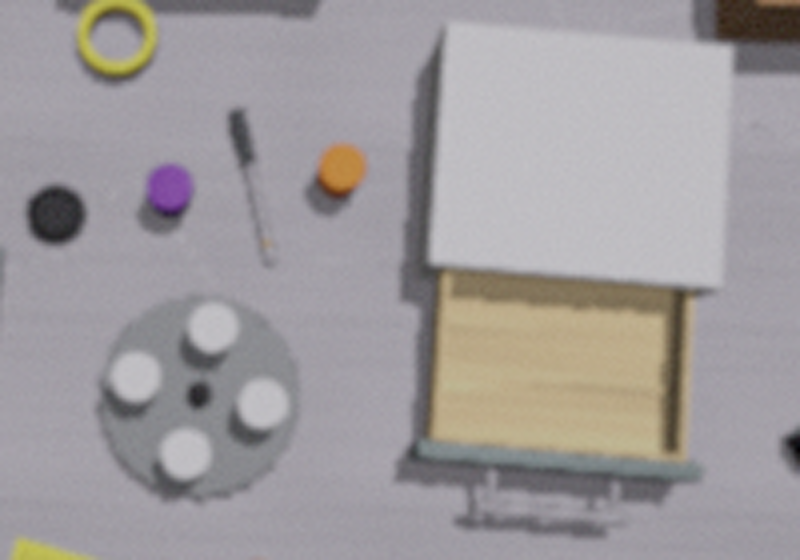

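```bash
python3 - <<'E'
from h import *
c=cam('top')
A=lambda x,y:(125+x/4-.375,120+y/4-.375); B=lambda x,y:(225+x/4-.375,130+y/4-.375)
rim=np.array([onz(c,*A(*p),.108) for p in[(52,265),(212,276),(190,472),(30,458)]]); print('rim',rim.round(4),rim.mean(0).round(4),np.linalg.norm(rim-np.roll(rim,1,0),axis=1))
e=rim[0]-rim[3]+rim[1]-rim[2]; yaw=np.arctan2(e[1],e[0]); 
e2=rim[0]-rim[1]+rim[3]-rim[2]; yaw2=np.arctan2(e2[1],e2[0])-np.pi/2; print('lift yaw',yaw,yaw2)
yaw=(yaw+yaw2)/2
T=lambda p:rim.mean(0)*[1,1,0]+R.from_euler('z',yaw).apply(p)
for n,p in dict(pivot=(.015,-.105,.121),tab=(.015,-.187,.124),p0=(.095,-.0,.012)).items(): print(n,T(p),px(c,T(p)))
print('red px',A(350,363),onz(c,*A(350,363),.132))
print('base corners',[onz(c,*A(*p),.012) for p in[(381,503),(403,288)]])
g=onz(c,*B(238,112),.007);t=onz(c,*B(270,263),.007);print('wand',g,t,np.linalg.norm(t-g),np.arctan2(*(t-g)[1::-1]))
print('cap',onz(c,*A(456,254),.012))
f=[onz(c,*B(*p),.058) for p in[(420,442),(700,468)]];print('panel top outer?',f)
k=np.array([onz(c,*B(*p),.085) for p in[(447,25),(732,45),(720,286),(430,264)]]);print('kit',k,k.mean(0))
print('tt',onz(c,*A(599,435),.036))
E
```

```text
rim [[0.6173 0.3833 0.108 ]
 [0.611  0.255  0.108 ]
 [0.4537 0.2644 0.108 ]
 [0.4623 0.391  0.108 ]] [0.5361 0.3234 0.108 ] [0.15521805 0.12848042 0.15762647 0.1268182 ]
lift yaw -0.05475167544814259 -0.05860633904565726
pivot [0.54512486 0.21774438 0.121     ] [187.37470111 208.68395462]
tab [0.54047967 0.13587606 0.124     ] [213.14621723 210.53502685]
p0 [0.6309445  0.31804388 0.012     ] [166.56906669 187.66344099]
red px (212.125, 210.375) [0.53991937 0.13776865 0.132     ]
base corners [array([0.43559487, 0.12677028, 0.012     ]), array([0.62121309, 0.11465985, 0.012     ])]
wand [ 0.74738667 -0.08645092  0.007     ] [ 0.61361743 -0.1165592   0.007     ] 0.13711571514837229 -2.920205635247394
cap [0.65202989 0.0698445  0.012     ]
panel top outer? [array([ 0.45803523, -0.24051887,  0.058     ]), array([ 0.4410256 , -0.47173225,  0.058     ])]
kit [[ 0.80454859 -0.25825515  0.085     ]
 [ 0.79257126 -0.49647564  0.085     ]
 [ 0.5888683  -0.48237148  0.085     ]
 [ 0.6022848  -0.24456044  0.085     ]] [ 0.69706823 -0.37041568  0.085     ]
tt [ 0.49515578 -0.05743488  0.036     ]
```

```bash
cat >> h.py <<'E'
LY=-.057
def RY(a): # tool down, tool y at world angle a
    y=np.array([np.cos(a),np.sin(a),0]);z=np.array([0,0,-1.]);x=np.cross(y,z); return R.from_matrix(np.stack([x,y,z],1))
L0=np.array([.535,.323,0])
def LT(p): return L0+R.from_euler('z',LY).apply(p)
E
python3 - <<'E'
from h import *
goto([.507,-.006,.18],RY(LY))
E
```

```text
d cm [ 47.81 -40.58   5.13] rv [-1.000e-03 -1.000e-03 -1.186e+00]
```

```bash
python3 -m crank '[{"grip":6.2,"dx":47.8,"dy":-40.6,"dz":0,"rz":-1.186},{"grip":6.2,"dx":47.8,"dy":-40.6,"dz":0,"rz":-1.186},{"grip":6.2,"dx":47.8,"dy":-40.6,"dz":0,"rz":-1.186},{"grip":6.2,"dx":47.8,"dy":-40.6,"dz":0,"rz":-1.186},{"grip":6.2,"dx":47.8,"dy":-40.6,"dz":0,"rz":-1.186},{"grip":6.2,"dx":47.8,"dy":-40.6,"dz":0,"rz":-1.186},{"grip":6.2,"dx":47.8,"dy":-40.6,"dz":0,"rz":-1.186},{"grip":6.2,"dx":47.8,"dy":-40.6,"dz":0,"rz":-1.186}]'; python3 - <<'E'
from h import *
st(); goto([.507,-.006,.18],RY(LY))
E
```

```text
t 0.25 p [ 0.1851 -0.5442  0.2309] F [ 0.6  0.2 -0.1] w 0.0852
tool axes cols
 [[ 0.947  0.322 -0.   ]
 [ 0.322 -0.947  0.001]
 [ 0.    -0.001 -1.   ]]
q [-1.263  0.32   1.565  0.     1.257 -0.02 ]
d cm [ 47.81 -40.58   5.13] rv [-1.000e-03 -1.000e-03 -1.186e+00]validation failed for argument at $[0]...
```

```bash
python3 -m crank '[{"grip":6.2,"dx":47.8,"dy":-40.6,"dz":0,"rx":0,"ry":0,"rz":-1.186},{"grip":6.2,"dx":47.8,"dy":-40.6,"dz":0,"rx":0,"ry":0,"rz":-1.186},{"grip":6.2,"dx":47.8,"dy":-40.6,"dz":0,"rx":0,"ry":0,"rz":-1.186},{"grip":6.2,"dx":47.8,"dy":-40.6,"dz":0,"rx":0,"ry":0,"rz":-1.186},{"grip":6.2,"dx":47.8,"dy":-40.6,"dz":0,"rx":0,"ry":0,"rz":-1.186},{"grip":6.2,"dx":47.8,"dy":-40.6,"dz":0,"rx":0,"ry":0,"rz":-1.186},{"grip":6.2,"dx":47.8,"dy":-40.6,"dz":0,"rx":0,"ry":0,"rz":-1.186},{"grip":6.2,"dx":47.8,"dy":-40.6,"dz":0,"rx":0,"ry":0,"rz":-1.186}]'; python3 - <<'E'
from h import *
st(); goto([.507,-.006,.18],RY(LY))
E
```

```text
t: 0.92
position: [0.3567, -0.2564, 0.2315]
ee_rot: [0.786, 0.618, 0.0, 0.0]
force: [-0.0, -0.7, 0.7]
gripper_width: 0.0616
t 0.92 p [ 0.3567 -0.2564  0.2315] F [-0.  -0.7  0.7] w 0.0616
tool axes cols
 [[ 0.235  0.972  0.   ]
 [ 0.972 -0.235 -0.   ]
 [-0.     0.001 -1.   ]]
q [-0.65   0.104  1.849  0.     1.187 -0.412]
d cm [27.88  8.72  5.14] rv [ 0.    0.   -0.18]
```

```bash
python3 -m crank '[{"grip":6.2,"dx":27.9,"dy":8.7,"dz":0,"rx":0,"ry":0,"rz":-0.18},{"grip":6.2,"dx":27.9,"dy":8.7,"dz":0,"rx":0,"ry":0,"rz":-0.18},{"grip":6.2,"dx":27.9,"dy":8.7,"dz":0,"rx":0,"ry":0,"rz":-0.18},{"grip":6.2,"dx":27.9,"dy":8.7,"dz":2,"rx":0,"ry":0,"rz":-0.18},{"grip":6.2,"dx":27.9,"dy":8.7,"dz":4,"rx":0,"ry":0,"rz":-0.18},{"grip":6.2,"dx":27.9,"dy":8.7,"dz":7,"rx":0,"ry":0,"rz":-0.18},{"grip":6.2,"dx":27.9,"dy":8.7,"dz":10,"rx":0,"ry":0,"rz":-0.18},{"grip":6.2,"dx":27.9,"dy":8.7,"dz":12,"rx":0,"ry":0,"rz":-0.18}]'; python3 - <<'E'
from h import *
st(); goto([.5075,-.0055,.045],RY(LY)); c=cam('wrist'); save(c,'w1'); c=cam('top'); save(c,'t1',(170,150,370,290),3)
E
```

```text
t: 1.58
position: [0.5074, -0.011, 0.1237]
ee_rot: [0.728, 0.685, 0.002, 0.002]
force: [0.9, -0.3, -0.5]
gripper_width: 0.0625
t 1.58 p [ 0.5074 -0.011   0.1237] F [ 0.9 -0.3 -0.5] w 0.0625
tool axes cols
 [[ 0.061  0.998  0.006]
 [ 0.998 -0.061  0.   ]
 [ 0.     0.006 -1.   ]]
q [-0.045  0.309  1.879  0.     0.947  0.016]
d cm [ 0.54 -0.07  7.87] rv [ 0.006 -0.    -0.004]
```

View pics/w1.png

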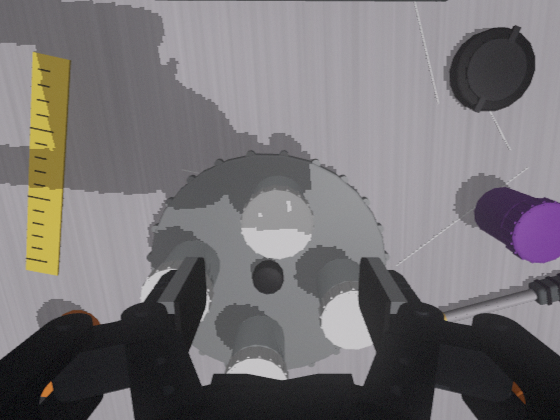

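View pics/t1.png

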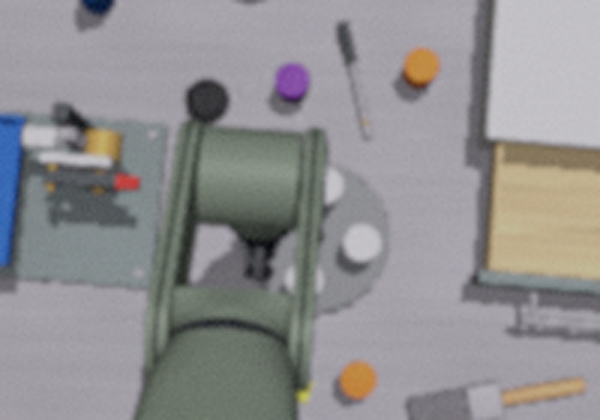

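```bash
python3 -m crank '[{"grip":6.2,"dx":0.5,"dy":0,"dz":4,"rx":0,"ry":0,"rz":0},{"grip":6.2,"dx":0.5,"dy":0,"dz":7.9,"rx":0,"ry":0,"rz":0},{"grip":6.2,"dx":0.5,"dy":0,"dz":7.9,"rx":0,"ry":0,"rz":0},{"grip":3,"dx":0.5,"dy":0,"dz":7.9,"rx":0,"ry":0,"rz":0},{"grip":3,"dx":0.5,"dy":0,"dz":7.9,"rx":0,"ry":0,"rz":0},{"grip":3,"dx":0.5,"dy":0,"dz":7.9,"rx":0,"ry":0,"rz":0},{"grip":3,"dx":0.5,"dy":0,"dz":7.9,"rx":0,"ry":0,"rz":0},{"grip":3,"dx":0.5,"dy":0,"dz":7.9,"rx":0,"ry":0,"rz":0}]'; python3 - <<'E'
from h import *
st(); c=cam('wrist'); save(c,'w2')
p=LT([.037,.028,.20]); goto(p,RY(LY))
E
```

```text
t: 2.35
position: [0.5067, -0.0088, 0.0467]
ee_rot: [0.729, 0.684, 0.002, 0.002]
force: [-1.1, -0.9, 7.6]
gripper_width: 0.0384
t 2.35 p [ 0.5067 -0.0088  0.0467] F [-1.1 -0.9  7.6] w 0.0384
tool axes cols
 [[ 0.063  0.998  0.005]
 [ 0.998 -0.063 -0.001]
 [-0.     0.005 -1.   ]]
q [-0.04   0.408  1.97  -0.     0.759  0.023]
d cm [ 36.11   4.49 -15.32] rv [ 0.005  0.    -0.006]
```

View pics/w2.png

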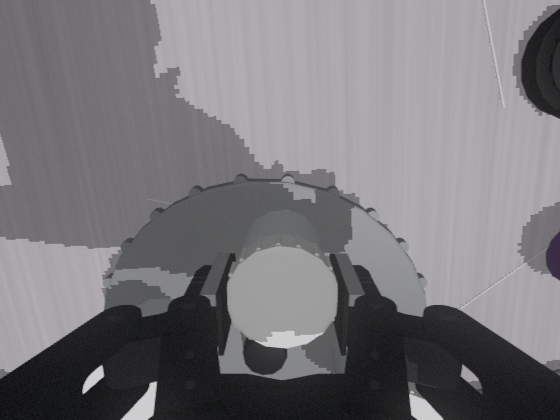

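```bash
python3 -m crank '[{"grip":3,"dx":0,"dy":0,"dz":-4,"rx":0,"ry":0,"rz":0},{"grip":3,"dx":0,"dy":0,"dz":-8,"rx":0,"ry":0,"rz":0},{"grip":3,"dx":3,"dy":0.5,"dz":-11.5,"rx":0,"ry":0,"rz":0},{"grip":3,"dx":6,"dy":1,"dz":-15.3,"rx":0,"ry":0,"rz":0},{"grip":3,"dx":10,"dy":1.5,"dz":-17,"rx":0,"ry":0,"rz":0},{"grip":3,"dx":14,"dy":2,"dz":-17,"rx":0,"ry":0,"rz":0},{"grip":3,"dx":18,"dy":2.5,"dz":-17,"rx":0,"ry":0,"rz":0},{"grip":3,"dx":22,"dy":3,"dz":-17,"rx":0,"ry":0,"rz":0}]'; python3 - <<'E'
from h import *
st(); 
p=LT([.037,.025,.215]); goto(p,RY(LY))
E
```

```text
t: 3.07
position: [0.5479, 0.2038, 0.2167]
ee_rot: [0.729, 0.684, 0.002, 0.001]
force: [0.2, -0.5, -0.6]
gripper_width: 0.0384
t 3.07 p [0.5479 0.2038 0.2167] F [ 0.2 -0.5 -0.6] w 0.0384
tool axes cols
 [[ 0.063  0.998  0.004]
 [ 0.998 -0.063  0.001]
 [ 0.001  0.004 -1.   ]]
q [ 0.337  0.342  1.569 -0.     1.227  0.4  ]
d cm [14.34  1.64  0.19] rv [ 0.004 -0.001 -0.007]
```

```bash
python3 -m crank '[{"grip":3,"dx":4,"dy":0.5,"dz":0,"rx":0,"ry":0,"rz":0},{"grip":3,"dx":8,"dy":1,"dz":0,"rx":0,"ry":0,"rz":0},{"grip":3,"dx":12,"dy":1.5,"dz":0,"rx":0,"ry":0,"rz":0},{"grip":3,"dx":14.3,"dy":1.6,"dz":0,"rx":0,"ry":0,"rz":0},{"grip":3,"dx":14.3,"dy":1.6,"dz":2.5,"rx":0,"ry":0,"rz":0},{"grip":3,"dx":14.3,"dy":1.6,"dz":5,"rx":0,"ry":0,"rz":0},{"grip":3,"dx":14.3,"dy":1.6,"dz":6,"rx":0,"ry":0,"rz":0},{"grip":3,"dx":14.3,"dy":1.6,"dz":6,"rx":0,"ry":0,"rz":0}]'; python3 - <<'E'
from h import *
st(); 
p=LT([.037,.025,.118]); goto(p,RY(LY)); c=cam('wrist');save(c,'w3')
c=cam('side');save(c,'s3',(100,120,350,260),3)
E
```

```text
t: 3.73
position: [0.5708, 0.3427, 0.1517]
ee_rot: [0.729, 0.684, -0.003, -0.001]
force: [-0.2, -0.0, -0.9]
gripper_width: 0.0385
t 3.73 p [0.5708 0.3427 0.1517] F [-0.2 -0.  -0.9] w 0.0385
tool axes cols
 [[ 0.063  0.998 -0.005]
 [ 0.998 -0.063 -0.003]
 [-0.003 -0.005 -1.   ]]
q [ 0.524  0.518  1.451 -0.     1.179  0.587]
d cm [0.34 0.25 3.37] rv [-0.005  0.003 -0.006]
```

View pics/w3.png

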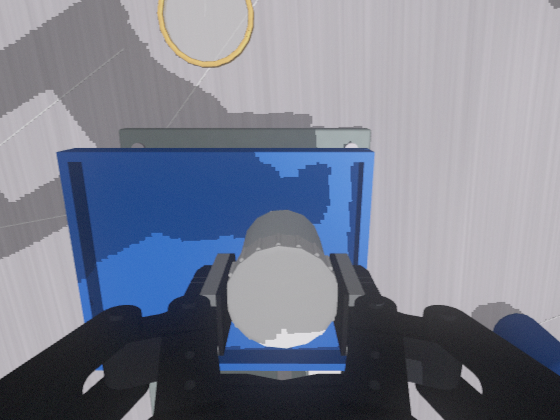

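View pics/s3.png

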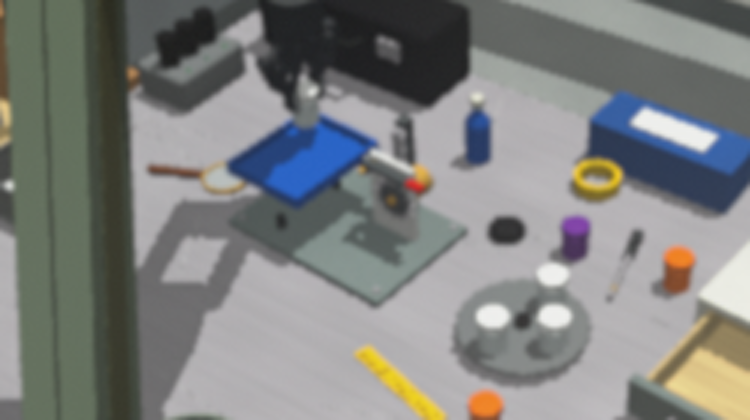

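```bash
python3 - <<'E'
from h import *
c=cam('wrist')
for p,q in [((60,150),(-.08,.065)),((373,152),(.08,.065)),((220,369),None),((345,369),None)]:
    print(onz(c,*p,.108).round(4), LT([*q,.108]).round(4) if q else R.from_euler('z',-LY).apply(onz(c,*p,.108)-L0))
print('jar top px',onz(c,282,290,.1805))
E
```

```text
[0.4636 0.3967 0.108 ] [0.4588 0.3925 0.108 ]
[0.6225 0.3856 0.108 ] [0.6186 0.3833 0.108 ]
[0.5306 0.2606 0.108 ] [-0.0008254  -0.06255557  0.108     ]
[0.606  0.2558 0.108 ] [ 0.0746689  -0.06307367  0.108     ]
jar top px [0.5735988  0.34954526 0.1805    ]
```

```bash
sed -i 's/L0=np.array(\[.535,.323,0\])/L0=np.array([.537,.325,0])/' h.py; python3 -m crank '[{"grip":3,"dx":0,"dy":0,"dz":2,"rx":0,"ry":0,"rz":0},{"grip":3,"dx":0,"dy":0,"dz":3.1,"rx":0,"ry":0,"rz":0},{"grip":3,"dx":0,"dy":0,"dz":3.1,"rx":0,"ry":0,"rz":0},{"grip":3,"dx":0,"dy":0,"dz":3.1,"rx":0,"ry":0,"rz":0}]'; python3 - <<'E'
from h import *
st()
E
```

```text
t: 4.22
position: [0.5725, 0.3434, 0.1235]
ee_rot: [0.729, 0.684, -0.0, -0.0]
force: [-0.1, -0.7, 0.3]
gripper_width: 0.0383
t 4.22 p [0.5725 0.3434 0.1235] F [-0.1 -0.7  0.3] w 0.0383
tool axes cols
 [[ 0.063  0.998 -0.   ]
 [ 0.998 -0.063 -0.   ]
 [-0.    -0.    -1.   ]]
q [ 0.523  0.54   1.486 -0.     1.116  0.587]
```

```bash
python3 -m crank '[{"grip":3,"dx":0,"dy":0,"dz":0.35,"rx":0,"ry":0,"rz":0},{"grip":3,"dx":0,"dy":0,"dz":0.35,"rx":0,"ry":0,"rz":0},{"grip":5.6,"dx":0,"dy":0,"dz":0.35,"rx":0,"ry":0,"rz":0},{"grip":5.6,"dx":0,"dy":0,"dz":0.35,"rx":0,"ry":0,"rz":0},{"grip":5.6,"dx":0,"dy":0,"dz":0.35,"rx":0,"ry":0,"rz":0},{"grip":5.6,"dx":0,"dy":0,"dz":-3,"rx":0,"ry":0,"rz":0},{"grip":5.6,"dx":0,"dy":0,"dz":-7,"rx":0,"ry":0,"rz":0},{"grip":6.2,"dx":-4,"dy":0,"dz":-10,"rx":0,"ry":0,"rz":0}]'; python3 - <<'E'
from h import *
st(); c=cam('wrist');save(c,'w4'); goto([.5493,-.068,.16],RY(LY))
E
```

```text
t: 4.88
position: [0.5715, 0.3152, 0.2214]
ee_rot: [0.728, 0.686, 0.004, -0.0]
force: [0.8, 0.5, 0.7]
gripper_width: 0.0621
t 4.88 p [0.5715 0.3152 0.2214] F [0.8 0.5 0.7] w 0.0621
tool axes cols
 [[ 0.059  0.998  0.005]
 [ 0.998 -0.059  0.005]
 [ 0.006  0.004 -1.   ]]
q [0.485 0.445 1.393 0.003 1.296 0.543]
d cm [-37.61  -0.08   6.64] rv [ 0.011 -0.002 -0.006]
```

View pics/w4.png

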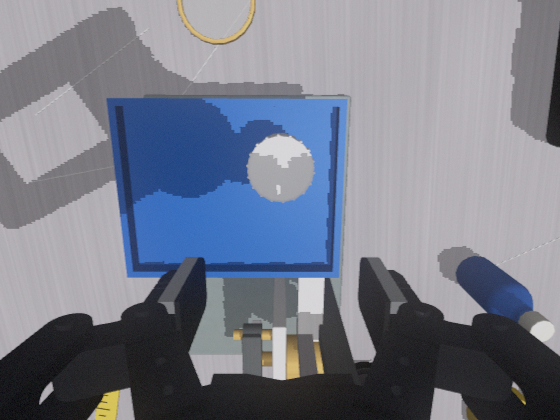

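```bash
cat >> h.py <<'E'
def jars():
    c=cam('top'); hsv=cv2.cvtColor(c['color'],cv2.COLOR_RGB2HSV)
    m=cv2.inRange(hsv,(0,0,172),(180,40,255)); n,l,s,ce=cv2.connectedComponentsWithStats(m)
    for i in range(1,n):
        if 40<s[i,4]<200 and 240<ce[i][0]<310 and 190<ce[i][1]<265: print(s[i,4],onz(c,*ce[i],.074).round(4))
    m=cv2.inRange(hsv,(0,0,185),(180,40,255)); n,l,s,ce=cv2.connectedComponentsWithStats(m)
    for i in range(1,n):
        if 30<s[i,4]<200 and 130<ce[i][0]<180 and 180<ce[i][1]<245: print('tray',s[i,4],R.from_euler('z',-LY).apply(onz(c,*ce[i],.147)-L0).round(4))
E
python3 - <<'E'
from h import *
jars()
E
```

```text
120 [ 0.5491 -0.0687  0.074 ]
120 [ 0.4867 -0.1102  0.074 ]
122 [ 0.4455 -0.0479  0.074 ]
```

```bash
python3 -m crank '[{"grip":6.2,"dx":-37.8,"dy":-0.1,"dz":0,"rx":0.01,"ry":0,"rz":0},{"grip":6.2,"dx":-37.8,"dy":-0.1,"dz":0,"rx":0.01,"ry":0,"rz":0},{"grip":6.2,"dx":-37.8,"dy":-0.1,"dz":0,"rx":0.01,"ry":0,"rz":0},{"grip":6.2,"dx":-37.8,"dy":-0.1,"dz":0,"rx":0.01,"ry":0,"rz":0},{"grip":6.2,"dx":-37.8,"dy":-0.1,"dz":0,"rx":0.01,"ry":0,"rz":0},{"grip":6.2,"dx":-37.8,"dy":-0.1,"dz":2,"rx":0.01,"ry":0,"rz":0},{"grip":6.2,"dx":-37.8,"dy":-0.1,"dz":5,"rx":0.01,"ry":0,"rz":0},{"grip":6.2,"dx":-37.8,"dy":-0.1,"dz":8,"rx":0.01,"ry":0,"rz":0}]'; python3 - <<'E'
from h import *
st(); goto([.549,-.066,.046],RY(LY));c=cam('wrist');save(c,'w5')
E
```

```text
t: 5.65
position: [0.5501, -0.0144, 0.1774]
ee_rot: [0.729, 0.684, -0.002, -0.002]
force: [0.3, 0.3, -0.7]
gripper_width: 0.0618
t 5.65 p [ 0.5501 -0.0144  0.1774] F [ 0.3  0.3 -0.7] w 0.0618
tool axes cols
 [[ 0.064  0.998 -0.004]
 [ 0.998 -0.064  0.   ]
 [-0.    -0.004 -1.   ]]
q [-0.047  0.323  1.702 -0.     1.121  0.017]
d cm [-5.15  0.27 13.14] rv [-0.004  0.    -0.007]
```

View pics/w5.png

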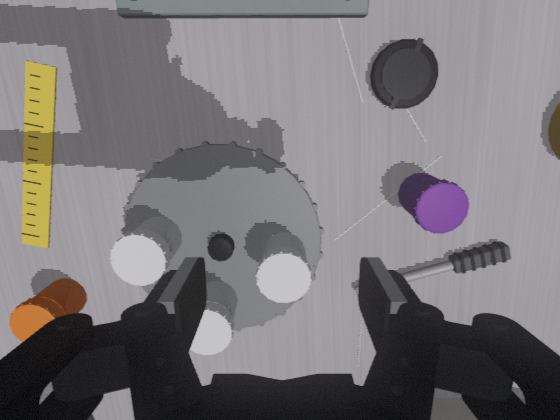

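```bash
python3 -m crank '[{"grip":6.2,"dx":-4.5,"dy":0.2,"dz":2,"rx":0,"ry":0,"rz":0},{"grip":6.2,"dx":-5.1,"dy":0.2,"dz":5,"rx":0,"ry":0,"rz":0},{"grip":6.2,"dx":-5.1,"dy":0.2,"dz":8,"rx":0,"ry":0,"rz":0},{"grip":6.2,"dx":-5.1,"dy":0.2,"dz":9,"rx":0,"ry":0,"rz":0},{"grip":6.2,"dx":-5.1,"dy":0.2,"dz":9,"rx":0,"ry":0,"rz":0}]'; python3 - <<'E'
from h import *
st(); goto([.549,-.066,.046],RY(LY))
E
```

```text
t: 6.12
position: [0.5448, -0.0626, 0.0831]
ee_rot: [0.729, 0.684, -0.006, -0.006]
force: [0.3, -0.2, 0.5]
gripper_width: 0.0619
t 6.12 p [ 0.5448 -0.0626  0.0831] F [ 0.3 -0.2  0.5] w 0.0619
tool axes cols
 [[ 0.063  0.998 -0.017]
 [ 0.998 -0.063  0.002]
 [ 0.001 -0.017 -1.   ]]
q [-1.350e-01  4.220e-01  1.819e+00 -1.000e-03  9.180e-01 -7.100e-02]
d cm [-0.31  0.5   3.7 ] rv [-0.017 -0.001 -0.006]
```

```bash
python3 -m crank '[{"grip":6.2,"dx":-0.3,"dy":0.4,"dz":2.5,"rx":0,"ry":0,"rz":0},{"grip":6.2,"dx":-0.3,"dy":0.4,"dz":3.7,"rx":0,"ry":0,"rz":0},{"grip":6.2,"dx":-0.3,"dy":0.4,"dz":3.7,"rx":0,"ry":0,"rz":0},{"grip":3,"dx":-0.3,"dy":0.4,"dz":3.7,"rx":0,"ry":0,"rz":0},{"grip":3,"dx":-0.3,"dy":0.4,"dz":3.7,"rx":0,"ry":0,"rz":0},{"grip":3,"dx":-0.3,"dy":0.4,"dz":3.7,"rx":0,"ry":0,"rz":0},{"grip":3,"dx":-0.3,"dy":0.4,"dz":3.7,"rx":0,"ry":0,"rz":0},{"grip":3,"dx":-0.3,"dy":0.4,"dz":3.7,"rx":0,"ry":0,"rz":0}]'; python3 - <<'E'
from h import *
st(); goto(LT([-.037,.028,.215]),RY(LY));c=cam('wrist');save(c,'w6')
E
```

```text
t: 6.78
position: [0.5516, -0.0662, 0.0508]
ee_rot: [0.729, 0.684, -0.002, -0.002]
force: [-1.1, 0.6, 6.0]
gripper_width: 0.0384
t 6.78 p [ 0.5516 -0.0662  0.0508] F [-1.1  0.6  6. ] w 0.0384
tool axes cols
 [[ 0.063  0.998 -0.006]
 [ 0.998 -0.063  0.   ]
 [-0.    -0.006 -1.   ]]
q [-1.400e-01  4.670e-01  1.843e+00 -1.000e-03  8.380e-01 -7.600e-02]
d cm [ 41.73  -7.74 -16.37] rv [-0.006 -0.    -0.006]
```

View pics/w6.png

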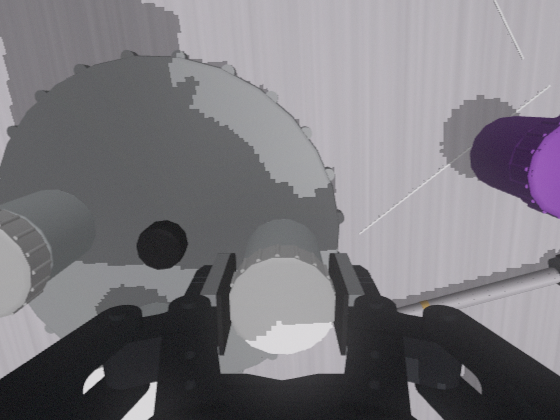

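```bash
python3 -m crank '[{"grip":3,"dx":0,"dy":0,"dz":-4,"rx":0,"ry":0,"rz":0},{"grip":3,"dx":0,"dy":0,"dz":-8,"rx":0,"ry":0,"rz":0},{"grip":3,"dx":3,"dy":-0.5,"dz":-11.5,"rx":0,"ry":0,"rz":0},{"grip":3,"dx":6,"dy":-1,"dz":-15,"rx":0,"ry":0,"rz":0},{"grip":3,"dx":10,"dy":-2,"dz":-16.4,"rx":0,"ry":0,"rz":0},{"grip":3,"dx":14,"dy":-3,"dz":-16.4,"rx":0,"ry":0,"rz":0},{"grip":3,"dx":18,"dy":-4,"dz":-16.4,"rx":0,"ry":0,"rz":0},{"grip":3,"dx":22,"dy":-5,"dz":-16.4,"rx":0,"ry":0,"rz":0}]' >/dev/null;  python3 -m crank '[{"grip":3,"dx":4,"dy":-0.5,"dz":0,"rx":0,"ry":0,"rz":0},{"grip":3,"dx":8,"dy":-1,"dz":0,"rx":0,"ry":0,"rz":0},{"grip":3,"dx":12,"dy":-1.6,"dz":0,"rx":0,"ry":0,"rz":0},{"grip":3,"dx":16,"dy":-2.2,"dz":0,"rx":0,"ry":0,"rz":0},{"grip":3,"dx":19.2,"dy":-2.7,"dz":0,"rx":0,"ry":0,"rz":0},{"grip":3,"dx":19.2,"dy":-2.7,"dz":0,"rx":0,"ry":0,"rz":0},{"grip":3,"dx":19.2,"dy":-2.7,"dz":3,"rx":0,"ry":0,"rz":0},{"grip":3,"dx":19.2,"dy":-2.7,"dz":3,"rx":0,"ry":0,"rz":0}]'; python3 - <<'E'
from h import *
st(); goto(LT([-.037,.026,.124]),RY(LY));c=cam('wrist');save(c,'w7')
E
```

```text
t: 8.17
position: [0.4998, 0.3406, 0.1797]
ee_rot: [0.728, 0.685, -0.007, -0.004]
force: [-1.2, -0.0, -2.3]
gripper_width: 0.0383
t 8.17 p [0.4998 0.3406 0.1797] F [-1.2 -0.  -2.3] w 0.0383
tool axes cols
 [[ 0.061  0.998 -0.017]
 [ 0.998 -0.062 -0.004]
 [-0.005 -0.016 -1.   ]]
q [0.576 0.409 1.561 0.006 1.188 0.635]
d cm [1.29 0.19 5.56] rv [-0.016  0.005 -0.005]
```

View pics/w7.png

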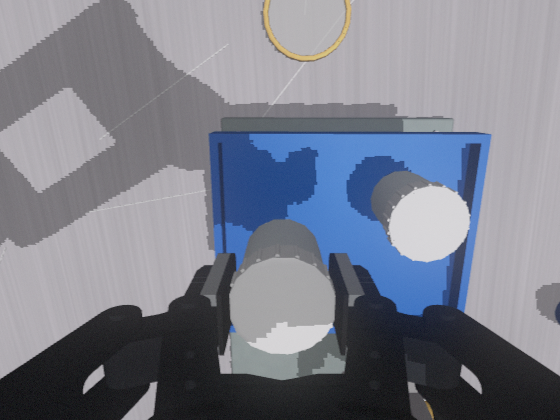

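```bash
python3 -m crank '[{"grip":3,"dx":1.2,"dy":0.2,"dz":2,"rx":0,"ry":0,"rz":0},{"grip":3,"dx":1.2,"dy":0.2,"dz":4,"rx":0,"ry":0,"rz":0},{"grip":3,"dx":1.2,"dy":0.2,"dz":5,"rx":0,"ry":0,"rz":0},{"grip":3,"dx":1.2,"dy":0.2,"dz":5,"rx":0,"ry":0,"rz":0},{"grip":3,"dx":1.2,"dy":0.2,"dz":5,"rx":0,"ry":0,"rz":0}]'; python3 - <<'E'
from h import *
st(); goto(LT([-.037,.026,.124]),RY(LY))
E
```

```text
t: 8.63
position: [0.505, 0.3529, 0.1342]
ee_rot: [0.729, 0.684, -0.003, -0.004]
force: [1.1, -0.3, -1.2]
gripper_width: 0.0386
t 8.63 p [0.505  0.3529 0.1342] F [ 1.1 -0.3 -1.2] w 0.0386
tool axes cols
 [[ 0.064  0.998 -0.01 ]
 [ 0.998 -0.064  0.001]
 [-0.    -0.01  -1.   ]]
q [0.588 0.459 1.601 0.007 1.089 0.649]
d cm [-0.01 -0.33  1.03] rv [-0.01   0.    -0.007]
```

```bash
python3 -m crank '[{"grip":3,"dx":0,"dy":-0.2,"dz":0.6,"rx":0,"ry":0,"rz":0},{"grip":3,"dx":0,"dy":-0.2,"dz":1.0,"rx":0,"ry":0,"rz":0},{"grip":3,"dx":0,"dy":-0.2,"dz":1.0,"rx":0,"ry":0,"rz":0},{"grip":3,"dx":0,"dy":-0.2,"dz":1.0,"rx":0,"ry":0,"rz":0}]';  python3 -m crank '[{"grip":3,"dx":0,"dy":0,"dz":0.1,"rx":0,"ry":0,"rz":0},{"grip":5.4,"dx":0,"dy":0,"dz":0.1,"rx":0,"ry":0,"rz":0},{"grip":5.4,"dx":0,"dy":0,"dz":0.1,"rx":0,"ry":0,"rz":0},{"grip":5.4,"dx":0,"dy":0,"dz":0.1,"rx":0,"ry":0,"rz":0},{"grip":5.4,"dx":0,"dy":0,"dz":-3,"rx":0,"ry":0,"rz":0},{"grip":5.4,"dx":0,"dy":0,"dz":-7,"rx":0,"ry":0,"rz":0},{"grip":6.2,"dx":-4,"dy":0,"dz":-9,"rx":0,"ry":0,"rz":0},{"grip":6.2,"dx":-8,"dy":0,"dz":-9,"rx":0,"ry":0,"rz":0}]'; python3 - <<'E'
from h import *
st(); c=cam('wrist');save(c,'w8'); jars(); goto([.4870,-.109,.16],RY(LY))
E
```

```text
t: 8.97
position: [0.5026, 0.3536, 0.1239]
ee_rot: [0.729, 0.684, -0.003, -0.004]
force: [-0.2, 0.8, -0.8]
gripper_width: 0.0386
t: 9.63
position: [0.501, 0.277, 0.2183]
ee_rot: [0.728, 0.686, 0.002, -0.002]
force: [0.5, -0.8, 0.1]
gripper_width: 0.0627
t 9.63 p [0.501  0.277  0.2183] F [ 0.5 -0.8  0.1] w 0.0627
tool axes cols
 [[ 0.059  0.998 -0.   ]
 [ 0.998 -0.059  0.006]
 [ 0.006 -0.001 -1.   ]]
q [0.482 0.323 1.593 0.006 1.223 0.539]
62 [ 0.6162 -0.0113  0.074 ]
175 [0.5787 0.0192 0.074 ]
118 [ 0.4863 -0.1105  0.074 ]
118 [ 0.4457 -0.0475  0.074 ]
d cm [-37.95   1.44   5.57] rv [-0.008  0.001 -0.009]
```

View pics/w8.png

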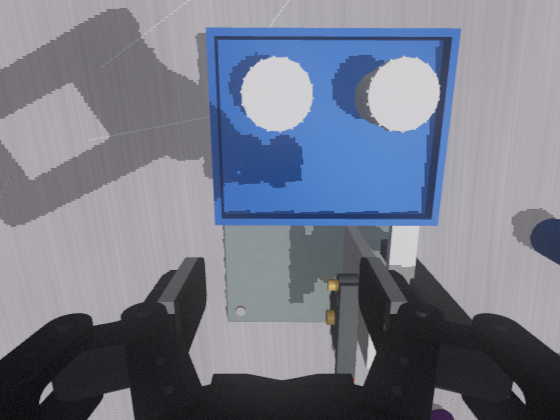

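```bash
python3 -m crank '[{"grip":6.2,"dx":-38,"dy":1.4,"dz":0,"rx":0,"ry":0,"rz":0},{"grip":6.2,"dx":-38,"dy":1.4,"dz":0,"rx":0,"ry":0,"rz":0},{"grip":6.2,"dx":-38,"dy":1.4,"dz":0,"rx":0,"ry":0,"rz":0},{"grip":6.2,"dx":-38,"dy":1.4,"dz":0,"rx":0,"ry":0,"rz":0},{"grip":6.2,"dx":-38,"dy":1.4,"dz":0,"rx":0,"ry":0,"rz":0},{"grip":6.2,"dx":-38,"dy":1.4,"dz":2,"rx":0,"ry":0,"rz":0},{"grip":6.2,"dx":-38,"dy":1.4,"dz":5,"rx":0,"ry":0,"rz":0},{"grip":6.2,"dx":-38,"dy":1.4,"dz":8,"rx":0,"ry":0,"rz":0}]';python3 -m crank '[{"grip":6.2,"dx":-4.2,"dy":0,"dz":0,"rx":0,"ry":0,"rz":0},{"grip":6.2,"dx":-4.2,"dy":0,"dz":2,"rx":0,"ry":0,"rz":0},{"grip":6.2,"dx":-4.2,"dy":0,"dz":2,"rx":0,"ry":0,"rz":0}]'; python3 - <<'E'
from h import *
st(); goto([.4866,-.1085,.048],RY(LY))
E
```

```text
t: 10.4
position: [0.4911, -0.0509, 0.1731]
ee_rot: [0.729, 0.684, -0.002, -0.001]
force: [-0.3, -0.2, -1.5]
gripper_width: 0.0623
t: 10.65
position: [0.4847, -0.092, 0.1487]
ee_rot: [0.73, 0.683, -0.005, -0.006]
force: [-0.2, 1.6, 0.2]
gripper_width: 0.062
t 10.65 p [ 0.4847 -0.092   0.1487] F [-0.2  1.6  0.2] w 0.062
tool axes cols
 [[ 0.067  0.998 -0.016]
 [ 0.998 -0.067  0.002]
 [ 0.001 -0.016 -1.   ]]
q [-2.100e-01  2.720e-01  1.861e+00 -1.000e-03  1.025e+00 -1.420e-01]
d cm [-1.65  0.46 10.06] rv [-0.016 -0.001 -0.01 ]
```

```bash
python3 -m crank '[{"grip":6.2,"dx":-1.6,"dy":0.3,"dz":1,"rx":0,"ry":0,"rz":0},{"grip":6.2,"dx":-1.6,"dy":0.3,"dz":4,"rx":0,"ry":0,"rz":0},{"grip":6.2,"dx":-1.6,"dy":0.3,"dz":6,"rx":0,"ry":0,"rz":0},{"grip":6.2,"dx":-1.6,"dy":0.3,"dz":6,"rx":0,"ry":0,"rz":0}]';python3 - <<'E'
from h import *
st(); goto([.4866,-.1085,.048],RY(LY));c=cam('wrist');save(c,'w9')
E
```

```text
t: 10.98
position: [0.4857, -0.105, 0.0886]
ee_rot: [0.729, 0.685, -0.005, -0.007]
force: [-1.3, 0.7, 0.2]
gripper_width: 0.0621
t 10.98 p [ 0.4857 -0.105   0.0886] F [-1.3  0.7  0.2] w 0.0621
tool axes cols
 [[ 0.062  0.998 -0.018]
 [ 0.998 -0.062  0.003]
 [ 0.002 -0.018 -1.   ]]
q [-0.235  0.348  1.93  -0.002  0.882 -0.172]
d cm [-0.35  0.19  4.05] rv [-0.018 -0.002 -0.005]
```

View pics/w9.png

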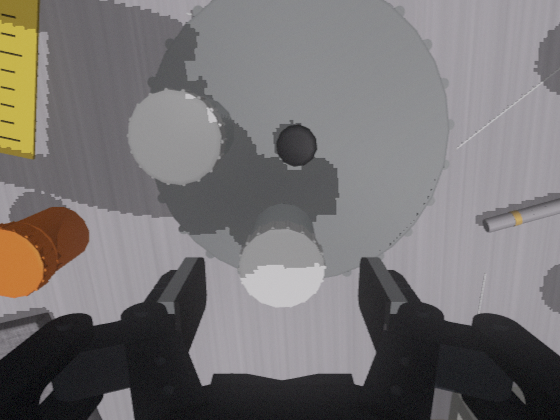

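```bash
python3 -m crank '[{"grip":6.2,"dx":-0.3,"dy":0.1,"dz":2.5,"rx":0,"ry":0,"rz":0},{"grip":6.2,"dx":-0.3,"dy":0.1,"dz":4,"rx":0,"ry":0,"rz":0},{"grip":6.2,"dx":-0.3,"dy":0.1,"dz":4,"rx":0,"ry":0,"rz":0},{"grip":3,"dx":-0.3,"dy":0.1,"dz":4,"rx":0,"ry":0,"rz":0},{"grip":3,"dx":-0.3,"dy":0.1,"dz":4,"rx":0,"ry":0,"rz":0},{"grip":3,"dx":-0.3,"dy":0.1,"dz":4,"rx":0,"ry":0,"rz":0},{"grip":3,"dx":-0.3,"dy":0.1,"dz":4,"rx":0,"ry":0,"rz":0},{"grip":3,"dx":-0.3,"dy":0.1,"dz":4,"rx":0,"ry":0,"rz":0}]'; python3 - <<'E'
from h import *
st(); goto(LT([.037,-.028,.215]),RY(LY))
E
```

```text
t: 11.7
position: [0.4901, -0.1097, 0.0536]
ee_rot: [0.729, 0.684, -0.002, -0.002]
force: [-0.3, 1.8, 5.7]
gripper_width: 0.0383
t 11.7 p [ 0.4901 -0.1097  0.0536] F [-0.3  1.8  5.7] w 0.0383
tool axes cols
 [[ 0.063  0.998 -0.006]
 [ 0.998 -0.063  0.   ]
 [-0.    -0.006 -1.   ]]
q [-0.242  0.397  1.965 -0.002  0.785 -0.178]
d cm [ 40.9    5.57 -16.18] rv [-0.006  0.    -0.006]
```

```bash
python3 -m crank '[{"grip":3,"dx":0,"dy":0,"dz":-4,"rx":0,"ry":0,"rz":0},{"grip":3,"dx":0,"dy":0,"dz":-8,"rx":0,"ry":0,"rz":0},{"grip":3,"dx":3,"dy":0.5,"dz":-12,"rx":0,"ry":0,"rz":0},{"grip":3,"dx":6,"dy":1,"dz":-15.5,"rx":0,"ry":0,"rz":0},{"grip":3,"dx":10,"dy":2,"dz":-16.4,"rx":0,"ry":0,"rz":0},{"grip":3,"dx":14,"dy":2.5,"dz":-16.4,"rx":0,"ry":0,"rz":0},{"grip":3,"dx":18,"dy":3,"dz":-16.4,"rx":0,"ry":0,"rz":0},{"grip":3,"dx":22,"dy":3.5,"dz":-16.4,"rx":0,"ry":0,"rz":0}]' >/dev/null;  python3 -m crank '[{"grip":3,"dx":4,"dy":0.5,"dz":0,"rx":0,"ry":0,"rz":0},{"grip":3,"dx":8,"dy":1,"dz":0,"rx":0,"ry":0,"rz":0},{"grip":3,"dx":12,"dy":1.6,"dz":0,"rx":0,"ry":0,"rz":0},{"grip":3,"dx":16,"dy":2,"dz":0,"rx":0,"ry":0,"rz":0},{"grip":3,"dx":18.9,"dy":2.1,"dz":0,"rx":0,"ry":0,"rz":0},{"grip":3,"dx":18.9,"dy":2.1,"dz":0,"rx":0,"ry":0,"rz":0},{"grip":3,"dx":18.9,"dy":2.1,"dz":2,"rx":0,"ry":0,"rz":0},{"grip":3,"dx":18.9,"dy":2.1,"dz":2,"rx":0,"ry":0,"rz":0}]'; python3 - <<'E'
from h import *
st(); goto(LT([.037,-.029,.127]),RY(LY));c=cam('wrist');save(c,'w10')
E
```

```text
t: 13.03
position: [0.5685, 0.2875, 0.1924]
ee_rot: [0.729, 0.685, -0.006, -0.004]
force: [-1.1, -0.7, -1.1]
gripper_width: 0.0381
t 13.03 p [0.5685 0.2875 0.1924] F [-1.1 -0.7 -1.1] w 0.0381
tool axes cols
 [[ 0.062  0.998 -0.015]
 [ 0.998 -0.062 -0.002]
 [-0.003 -0.015 -1.   ]]
q [0.448 0.449 1.462 0.005 1.245 0.508]
d cm [0.69 0.44 6.53] rv [-0.015  0.003 -0.005]
```

View pics/w10.png

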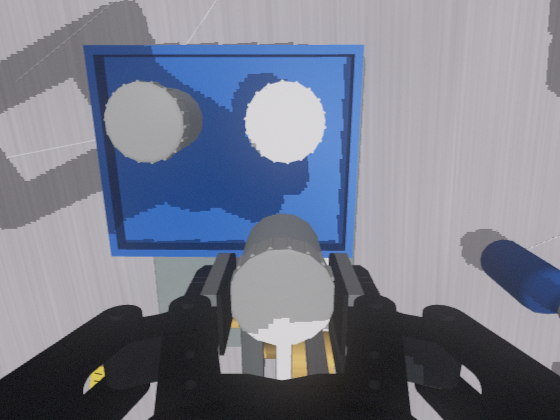

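```bash
python3 - <<'E'
from h import *
c=cam('wrist'); f=lambda u,v,z:R.from_euler('z',-LY).apply(onz(c,u,v,z)-L0).round(4)
print(f(283,294,.2128), 'corners',f(85,46,.108),f(363,44,.108),f(112,257,.108),f(352,257,.108),'jars',f(285,121,.147),f(145,122,.147))
E
```

```text
[ 0.0351 -0.0347  0.2128] corners [-0.0789  0.065   0.108 ] [0.0797 0.065  0.108 ] [-0.0803 -0.0653  0.108 ] [ 0.0794 -0.0652  0.108 ] jars [0.0356 0.0244 0.147 ] [-0.0342  0.0243  0.147 ]
```

```bash
python3 -m crank '[{"grip":3,"dx":0.7,"dy":0.2,"dz":2,"rx":0,"ry":0,"rz":0},{"grip":3,"dx":0.7,"dy":0.2,"dz":4,"rx":0,"ry":0,"rz":0},{"grip":3,"dx":0.7,"dy":0.2,"dz":5.7,"rx":0,"ry":0,"rz":0},{"grip":3,"dx":0.7,"dy":0.2,"dz":5.7,"rx":0,"ry":0,"rz":0},{"grip":3,"dx":0.7,"dy":0.2,"dz":5.7,"rx":0,"ry":0,"rz":0}]'; python3 - <<'E'
from h import *
st(); goto(LT([.037,-.029,.127]),RY(LY))
E
```

```text
t: 13.55
position: [0.5723, 0.2942, 0.1385]
ee_rot: [0.729, 0.684, -0.004, -0.004]
force: [0.1, 0.1, -0.7]
gripper_width: 0.0378
t 13.55 p [0.5723 0.2942 0.1385] F [ 0.1  0.1 -0.7] w 0.0378
tool axes cols
 [[ 0.064  0.998 -0.01 ]
 [ 0.998 -0.064  0.   ]
 [-0.    -0.01  -1.   ]]
q [0.455 0.496 1.524 0.005 1.13  0.516]
d cm [-0.02  0.01  1.15] rv [-0.01   0.    -0.007]
```

```bash
python3 -m crank '[{"grip":3,"dx":0,"dy":0,"dz":0.8,"rx":0,"ry":0,"rz":0},{"grip":3,"dx":0,"dy":0,"dz":1.1,"rx":0,"ry":0,"rz":0},{"grip":3,"dx":0,"dy":0,"dz":1.1,"rx":0,"ry":0,"rz":0},{"grip":3,"dx":0,"dy":0,"dz":1.1,"rx":0,"ry":0,"rz":0}]';  python3 -m crank '[{"grip":3,"dx":0,"dy":0,"dz":0.1,"rx":0,"ry":0,"rz":0},{"grip":5.4,"dx":0,"dy":0,"dz":0.1,"rx":0,"ry":0,"rz":0},{"grip":5.4,"dx":0,"dy":0,"dz":0.1,"rx":0,"ry":0,"rz":0},{"grip":5.4,"dx":0,"dy":0,"dz":0.1,"rx":0,"ry":0,"rz":0},{"grip":5.4,"dx":0,"dy":0,"dz":-3,"rx":0,"ry":0,"rz":0},{"grip":5.4,"dx":0,"dy":0,"dz":-7,"rx":0,"ry":0,"rz":0},{"grip":6.2,"dx":-4,"dy":0,"dz":-9,"rx":0,"ry":0,"rz":0},{"grip":6.2,"dx":-8,"dy":0,"dz":-9,"rx":0,"ry":0,"rz":0}]'; python3 - <<'E'
from h import *
st(); c=cam('wrist');save(c,'w11'); jars(); goto([.4455,-.046,.16],RY(LY))
E
```

```text
t: 13.88
position: [0.5722, 0.2949, 0.1275]
ee_rot: [0.729, 0.684, -0.003, -0.003]
force: [0.2, -0.1, -0.8]
gripper_width: 0.0383
t: 14.55
position: [0.5706, 0.2181, 0.2224]
ee_rot: [0.728, 0.686, 0.002, -0.001]
force: [1.5, -0.6, 0.3]
gripper_width: 0.0618
t 14.55 p [0.5706 0.2181 0.2224] F [ 1.5 -0.6  0.3] w 0.0618
tool axes cols
 [[ 0.059  0.998  0.001]
 [ 0.998 -0.059  0.005]
 [ 0.005  0.    -1.   ]]
q [0.344 0.381 1.495 0.004 1.264 0.402]
133 [ 0.6167 -0.1571  0.074 ]
79 [0.5768 0.0132 0.074 ]
123 [ 0.4451 -0.0488  0.074 ]
84 [ 0.4    -0.0782  0.074 ]
tray 106 [0.0363 0.0239 0.147 ]
tray 39 [ 0.0292 -0.0242  0.147 ]
tray 39 [-0.0298  0.0154  0.147 ]
d cm [-26.53 -10.48   6.03] rv [-0.007  0.001 -0.01 ]
```

View pics/w11.png

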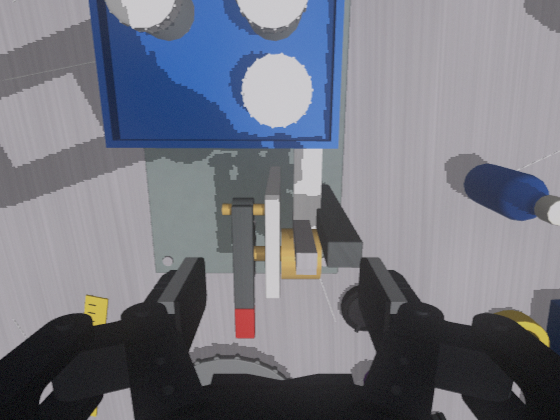

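```bash
python3 - <<'E'
from h import *
c=cam('top');h=cv2.cvtColor(c['color'],cv2.COLOR_RGB2HSV);m=cv2.inRange(h,(5,150,100),(18,255,255))
n,l,s,ce=cv2.connectedComponentsWithStats(m)
for i in range(1,n):
    if s[i,4]>40: print(ce[i],s[i],onz(c,*ce[i],.052))
E
```

```text
[309.59302326 172.12790698] [305 167  10  11  86] [ 0.68686629 -0.17274107  0.052     ]
[288.69230769 276.38461538] [284 272  10  10  78] [ 0.33722585 -0.1075774   0.052     ]
```

Orange cylinder is well clear. Going for the fourth jar.

```bash
python3 -m crank '[{"grip":6.2,"dx":-26.5,"dy":-10.5,"dz":0,"rx":0,"ry":0,"rz":0},{"grip":6.2,"dx":-26.5,"dy":-10.5,"dz":0,"rx":0,"ry":0,"rz":0},{"grip":6.2,"dx":-26.5,"dy":-10.5,"dz":0,"rx":0,"ry":0,"rz":0},{"grip":6.2,"dx":-26.5,"dy":-10.5,"dz":0,"rx":0,"ry":0,"rz":0},{"grip":6.2,"dx":-26.5,"dy":-10.5,"dz":2,"rx":0,"ry":0,"rz":0},{"grip":6.2,"dx":-26.5,"dy":-10.5,"dz":5,"rx":0,"ry":0,"rz":0},{"grip":6.2,"dx":-26.5,"dy":-10.5,"dz":8,"rx":0,"ry":0,"rz":0},{"grip":6.2,"dx":-26.5,"dy":-10.5,"dz":11,"rx":0,"ry":0,"rz":0}]';python3 - <<'E'
from h import *
st(); goto([.445,-.046,.048],RY(LY))
E
```

```text
t: 15.37
position: [0.4472, -0.0407, 0.1188]
ee_rot: [0.73, 0.684, -0.002, -0.001]
force: [0.8, 0.0, -1.1]
gripper_width: 0.0622
t 15.37 p [ 0.4472 -0.0407  0.1188] F [ 0.8  0.  -1.1] w 0.0622
tool axes cols
 [[ 0.065  0.998 -0.004]
 [ 0.998 -0.065 -0.   ]
 [-0.001 -0.004 -1.   ]]
q [-1.160e-01  2.370e-01  2.003e+00 -1.000e-03  9.060e-01 -5.000e-02]
d cm [-0.54 -0.16  7.08] rv [-0.004  0.001 -0.008]
```

```bash
python3 -m crank '[{"grip":6.2,"dx":-0.5,"dy":-0.1,"dz":2,"rx":0,"ry":0,"rz":0},{"grip":6.2,"dx":-0.5,"dy":-0.1,"dz":3.5,"rx":0,"ry":0,"rz":0},{"grip":6.2,"dx":-0.5,"dy":-0.1,"dz":3.5,"rx":0,"ry":0,"rz":0}]';python3 - <<'E'
from h import *
st(); goto([.445,-.046,.048],RY(LY));c=cam('wrist');save(c,'w12')
E
```

```text
t: 15.62
position: [0.4429, -0.0434, 0.0802]
ee_rot: [0.729, 0.684, -0.006, -0.006]
force: [-0.2, 0.3, -0.7]
gripper_width: 0.0622
t 15.62 p [ 0.4429 -0.0434  0.0802] F [-0.2  0.3 -0.7] w 0.0622
tool axes cols
 [[ 0.064  0.998 -0.017]
 [ 0.998 -0.064  0.002]
 [ 0.001 -0.017 -1.   ]]
q [-0.123  0.29   2.053 -0.     0.816 -0.059]
d cm [-0.25  0.28  3.21] rv [-0.017 -0.001 -0.007]
```

View pics/w12.png

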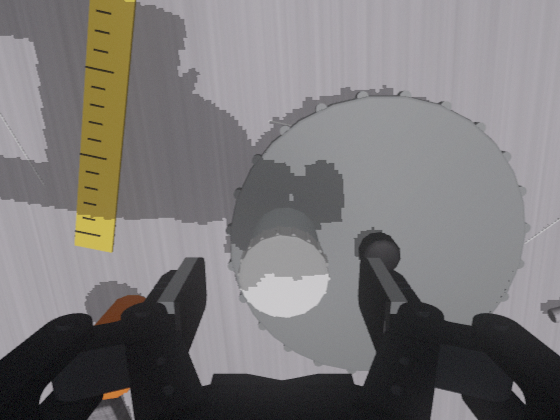

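```bash
python3 -m crank '[{"grip":6.2,"dx":-0.2,"dy":0.2,"dz":2,"rx":0,"ry":0,"rz":0},{"grip":6.2,"dx":-0.2,"dy":0.2,"dz":3.1,"rx":0,"ry":0,"rz":0},{"grip":6.2,"dx":-0.2,"dy":0.2,"dz":3.1,"rx":0,"ry":0,"rz":0},{"grip":3,"dx":-0.2,"dy":0.2,"dz":3.1,"rx":0,"ry":0,"rz":0},{"grip":3,"dx":-0.2,"dy":0.2,"dz":3.1,"rx":0,"ry":0,"rz":0},{"grip":3,"dx":-0.2,"dy":0.2,"dz":3.1,"rx":0,"ry":0,"rz":0},{"grip":3,"dx":-0.2,"dy":0.2,"dz":3.1,"rx":0,"ry":0,"rz":0},{"grip":3,"dx":-0.2,"dy":0.2,"dz":3.1,"rx":0,"ry":0,"rz":0}]';python3 - <<'E'
from h import *
st(); goto(LT([-.036,-.029,.215]),RY(LY))
E
```

```text
t: 16.33
position: [0.4478, -0.0458, 0.0535]
ee_rot: [0.729, 0.684, -0.002, -0.003]
force: [-0.6, 2.7, 7.1]
gripper_width: 0.0381
t 16.33 p [ 0.4478 -0.0458  0.0535] F [-0.6  2.7  7.1] w 0.0381
tool axes cols
 [[ 0.063  0.998 -0.007]
 [ 0.998 -0.063  0.001]
 [ 0.    -0.007 -1.   ]]
q [-1.27e-01  3.33e-01  2.08e+00 -1.00e-03  7.36e-01 -6.40e-02]
d cm [ 34.65   2.87 -16.16] rv [-0.007 -0.    -0.006]
```

```bash
python3 -m crank '[{"grip":3,"dx":0,"dy":0,"dz":-4,"rx":0,"ry":0,"rz":0},{"grip":3,"dx":0,"dy":0,"dz":-8,"rx":0,"ry":0,"rz":0},{"grip":3,"dx":3,"dy":0.3,"dz":-12,"rx":0,"ry":0,"rz":0},{"grip":3,"dx":6,"dy":0.6,"dz":-15.5,"rx":0,"ry":0,"rz":0},{"grip":3,"dx":10,"dy":1,"dz":-16.4,"rx":0,"ry":0,"rz":0},{"grip":3,"dx":14,"dy":1.2,"dz":-16.4,"rx":0,"ry":0,"rz":0},{"grip":3,"dx":18,"dy":1.5,"dz":-16.4,"rx":0,"ry":0,"rz":0},{"grip":3,"dx":22,"dy":1.8,"dz":-16.4,"rx":0,"ry":0,"rz":0}]' >/dev/null;  python3 -m crank '[{"grip":3,"dx":4,"dy":0.5,"dz":0,"rx":0,"ry":0,"rz":0},{"grip":3,"dx":8,"dy":0.8,"dz":0,"rx":0,"ry":0,"rz":0},{"grip":3,"dx":12.6,"dy":1,"dz":0,"rx":0,"ry":0,"rz":0},{"grip":3,"dx":12.6,"dy":1,"dz":0,"rx":0,"ry":0,"rz":0},{"grip":3,"dx":12.6,"dy":1,"dz":2,"rx":0,"ry":0,"rz":0},{"grip":3,"dx":12.6,"dy":1,"dz":2,"rx":0,"ry":0,"rz":0},{"grip":3,"dx":12.6,"dy":1,"dz":2,"rx":0,"ry":0,"rz":0}]'; python3 - <<'E'
from h import *
st(); goto(LT([-.036,-.029,.127]),RY(LY));c=cam('wrist');save(c,'w13')
E
```

```text
t: 17.58
position: [0.4964, 0.2919, 0.1952]
ee_rot: [0.729, 0.685, -0.005, -0.004]
force: [0.5, 0.5, -0.4]
gripper_width: 0.0381
t 17.58 p [0.4964 0.2919 0.1952] F [ 0.5  0.5 -0.4] w 0.0381
tool axes cols
 [[ 0.063  0.998 -0.012]
 [ 0.998 -0.063 -0.001]
 [-0.002 -0.012 -1.   ]]
q [0.509 0.351 1.612 0.006 1.19  0.569]
d cm [0.65 0.34 6.82] rv [-0.012  0.002 -0.006]
```

View pics/w13.png

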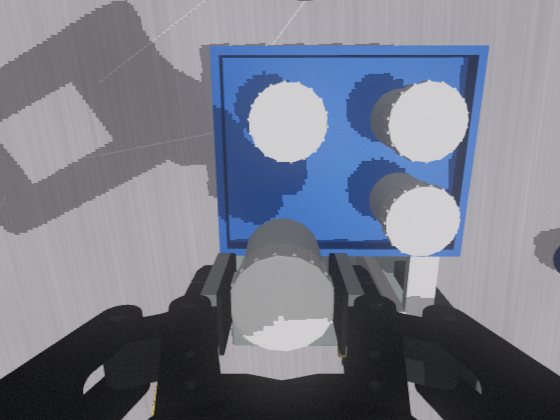

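```bash
python3 -m crank '[{"grip":3,"dx":0.6,"dy":0.1,"dz":2,"rx":0,"ry":0,"rz":0},{"grip":3,"dx":0.6,"dy":0.1,"dz":4,"rx":0,"ry":0,"rz":0},{"grip":3,"dx":0.6,"dy":0.1,"dz":5.7,"rx":0,"ry":0,"rz":0},{"grip":3,"dx":0.6,"dy":0.1,"dz":5.7,"rx":0,"ry":0,"rz":0},{"grip":3,"dx":0.6,"dy":0.1,"dz":5.7,"rx":0,"ry":0,"rz":0}]'; python3 - <<'E'
from h import *
st(); goto(LT([-.036,-.029,.127]),RY(LY))
E
```

```text
t: 18.05
position: [0.4982, 0.2978, 0.1393]
ee_rot: [0.729, 0.684, -0.004, -0.004]
force: [0.9, 0.4, 0.2]
gripper_width: 0.0382
t 18.05 p [0.4982 0.2978 0.1393] F [0.9 0.4 0.2] w 0.0382
tool axes cols
 [[ 0.064  0.998 -0.01 ]
 [ 0.998 -0.064  0.   ]
 [-0.    -0.01  -1.   ]]
q [0.516 0.403 1.682 0.006 1.065 0.577]
d cm [0.04 0.13 1.23] rv [-0.01   0.    -0.007]
```

```bash
python3 -m crank '[{"grip":3,"dx":0,"dy":0.1,"dz":0.8,"rx":0,"ry":0,"rz":0},{"grip":3,"dx":0,"dy":0.1,"dz":1.2,"rx":0,"ry":0,"rz":0},{"grip":3,"dx":0,"dy":0.1,"dz":1.2,"rx":0,"ry":0,"rz":0},{"grip":3,"dx":0,"dy":0.1,"dz":1.2,"rx":0,"ry":0,"rz":0}]';  python3 -m crank '[{"grip":3,"dx":0,"dy":0,"dz":0.1,"rx":0,"ry":0,"rz":0},{"grip":5.4,"dx":0,"dy":0,"dz":0.1,"rx":0,"ry":0,"rz":0},{"grip":5.4,"dx":0,"dy":0,"dz":0.1,"rx":0,"ry":0,"rz":0},{"grip":5.4,"dx":0,"dy":0,"dz":0.1,"rx":0,"ry":0,"rz":0},{"grip":5.4,"dx":0,"dy":0,"dz":-3,"rx":0,"ry":0,"rz":0},{"grip":5.4,"dx":0,"dy":0,"dz":-7,"rx":0,"ry":0,"rz":0},{"grip":6.2,"dx":-4,"dy":0,"dz":-9,"rx":0,"ry":0,"rz":0},{"grip":6.2,"dx":-8,"dy":0,"dz":-9,"rx":0,"ry":0,"rz":0}]'; python3 - <<'E'
from h import *
st(); c=cam('wrist');save(c,'w14');c=cam('top');save(c,'t14',(225,130,425,270),4)
c=cam('side'); save(c,'s14',(150,130,330,270),4)
E
```

```text
t: 18.38
position: [0.4991, 0.2984, 0.1271]
ee_rot: [0.729, 0.684, -0.003, -0.004]
force: [-0.8, 0.5, -1.8]
gripper_width: 0.0378
t: 19.05
position: [0.4976, 0.2215, 0.2216]
ee_rot: [0.728, 0.686, 0.002, -0.002]
force: [1.2, -0.7, -0.2]
gripper_width: 0.062
t 19.05 p [0.4976 0.2215 0.2216] F [ 1.2 -0.7 -0.2] w 0.062
tool axes cols
 [[ 0.059  0.998  0.   ]
 [ 0.998 -0.059  0.005]
 [ 0.005 -0.    -1.   ]]
q [0.395 0.277 1.651 0.005 1.211 0.452]
```

View pics/w14.png

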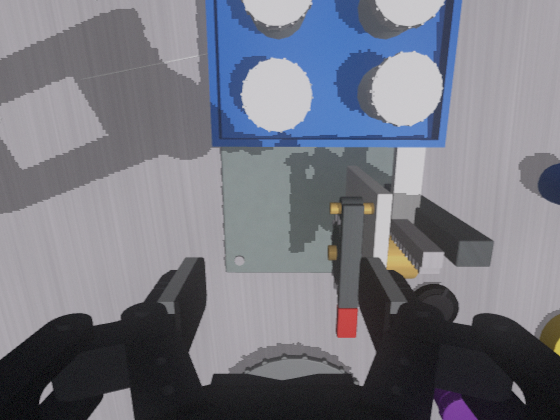

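View pics/t14.png

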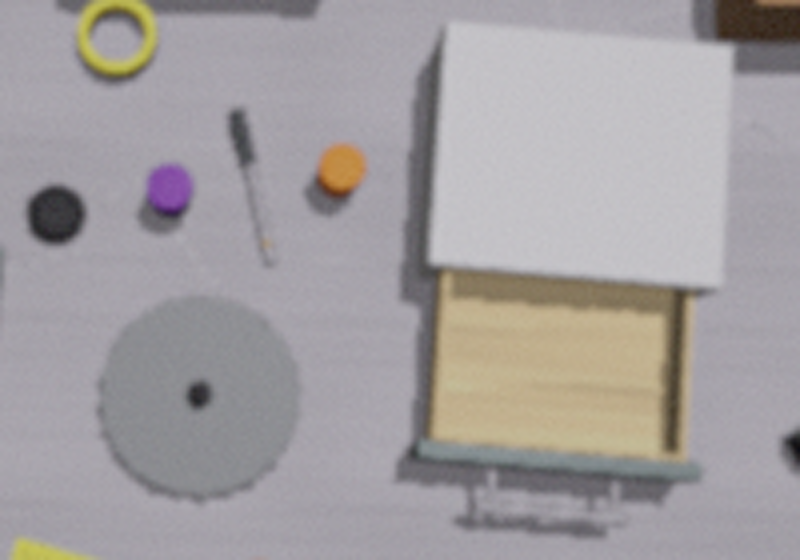

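View pics/s14.png

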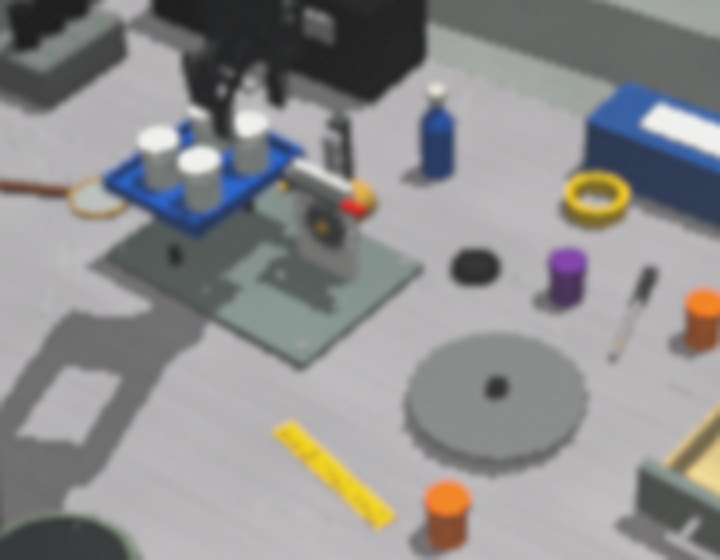

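```bash
python3 - <<'E'
from h import *
a=np.arctan2(-.0301,-.1338)+np.pi/2; print(a)
goto([.7244,-.0916,.15],RY(a))
E
```

```text
-1.3495174532816776
d cm [-29.34  25.02   6.54] rv [-0.008  0.005  1.283]
```

```bash
python3 -m crank '[{"grip":5,"dx":-29.3,"dy":25,"dz":0,"rx":0,"ry":0,"rz":1.283},{"grip":5,"dx":-29.3,"dy":25,"dz":0,"rx":0,"ry":0,"rz":1.283},{"grip":5,"dx":-29.3,"dy":25,"dz":0,"rx":0,"ry":0,"rz":1.283},{"grip":5,"dx":-29.3,"dy":25,"dz":0,"rx":0,"ry":0,"rz":1.283},{"grip":5,"dx":-29.3,"dy":25,"dz":0,"rx":0,"ry":0,"rz":1.283},{"grip":5,"dx":-29.3,"dy":25,"dz":2,"rx":0,"ry":0,"rz":1.283},{"grip":5,"dx":-29.3,"dy":25,"dz":4,"rx":0,"ry":0,"rz":1.283},{"grip":5,"dx":-29.3,"dy":25,"dz":6.5,"rx":0,"ry":0,"rz":1.283}]';python3 - <<'E'
from h import *
goto([.7244,-.0916,.15],RY(-1.35)); jars()
E
```

```text
t: 19.87
position: [0.6935, -0.0431, 0.1811]
ee_rot: [0.969, 0.248, -0.002, -0.001]
force: [0.6, 1.1, -0.1]
gripper_width: 0.0498
d cm [0.39 5.75 3.09] rv [-0.002  0.005  0.281]
tray 108 [0.0364 0.024  0.147 ]
tray 110 [ 0.0386 -0.0281  0.147 ]
tray 114 [-0.0341  0.0244  0.147 ]
tray 119 [-0.035  -0.0311  0.147 ]
```

Jars confirmed within bounds. Next, above the wand.

```bash
python3 -m crank '[{"grip":5,"dx":0.4,"dy":5.7,"dz":3,"rx":0,"ry":0,"rz":0.281},{"grip":5,"dx":0.4,"dy":5.7,"dz":3,"rx":0,"ry":0,"rz":0.281},{"grip":5,"dx":0.4,"dy":5.7,"dz":5,"rx":0,"ry":0,"rz":0.281},{"grip":5,"dx":0.4,"dy":5.7,"dz":7,"rx":0,"ry":0,"rz":0.281},{"grip":5,"dx":0.4,"dy":5.7,"dz":7,"rx":0,"ry":0,"rz":0.281}]';python3 - <<'E'
from h import *
st();c=cam('wrist');save(c,'w15');c=cam('side');save(c,'s15',(300,130,480,270),4)
E
```

```text
t: 20.33
position: [0.7186, -0.0887, 0.1036]
ee_rot: [0.993, 0.113, -0.01, -0.002]
force: [-2.0, 0.5, -1.1]
gripper_width: 0.0499
t 20.33 p [ 0.7186 -0.0887  0.1036] F [-2.   0.5 -1.1] w 0.0499
tool axes cols
 [[ 0.974  0.225 -0.02 ]
 [ 0.225 -0.974  0.003]
 [-0.019 -0.007 -1.   ]]
q [-0.139  0.65   1.331 -0.     1.181  1.205]
```

View pics/w15.png

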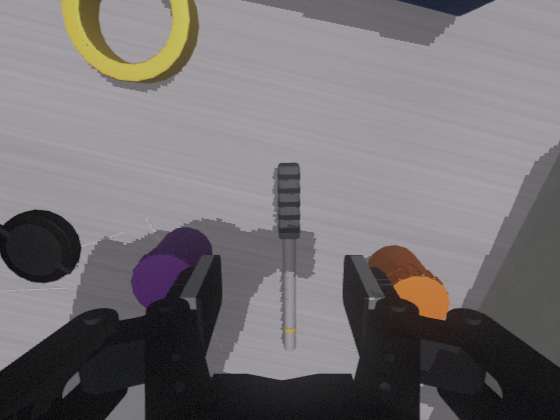

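```bash
python3 - <<'E'
from h import *
c=cam('wrist')
e=onz(c,289,165,.010);f=onz(c,288.5,238,.014);t=onz(c,290,349,.007);print(e,f,t,np.linalg.norm(t-e))
d=t-e;d[2]=0;d/=np.linalg.norm(d);g=t-115*d/1000;print('grip',g,'mid of handle',(e+f)/2,np.arctan2(d[1],d[0])+np.pi/2)
s=sense();goto([*g[:2],.05],RY(np.arctan2(d[1],d[0])+np.pi/2))
E
```

```text
[ 0.74997527 -0.08574541  0.01      ] [ 0.70194256 -0.09679287  0.014     ] [ 0.61113252 -0.11968957  0.007     ] 0.14296333611732445
grip [ 0.72284251 -0.0923788   0.007     ] mid of handle [ 0.72595891 -0.09126914  0.012     ] -1.3310204718596346
d cm [0.09 0.38 6.01] rv [-0.003  0.009 -0.012]
```

```bash
python3 -m crank '[{"grip":5,"dx":0.2,"dy":0.3,"dz":3,"rx":0,"ry":0.01,"rz":0},{"grip":5,"dx":0.2,"dy":0.3,"dz":6,"rx":0,"ry":0.01,"rz":0},{"grip":5,"dx":0.2,"dy":0.3,"dz":7,"rx":0,"ry":0.01,"rz":0},{"grip":5,"dx":0.2,"dy":0.3,"dz":7,"rx":0,"ry":0.01,"rz":0}]';python3 - <<'E'
from h import *
st();goto([.724,-.0917,.004],RY(-1.338))
E
```

```text
t: 20.82
position: [0.7216, -0.0915, 0.0378]
ee_rot: [0.994, 0.114, -0.002, -0.002]
force: [-0.4, 0.0, 0.2]
gripper_width: 0.05
t 20.82 p [ 0.7216 -0.0915  0.0378] F [-0.4  0.   0.2] w 0.05
tool axes cols
 [[ 0.974  0.226 -0.005]
 [ 0.226 -0.974  0.004]
 [-0.004 -0.005 -1.   ]]
q [-0.143  0.705  1.403  0.003  1.039  1.198]
d cm [0.24 0.09 3.38] rv [-0.005  0.004 -0.005]
```

```bash
python3 -m crank '[{"grip":5,"dx":0.2,"dy":0.1,"dz":2,"rx":0,"ry":0,"rz":0},{"grip":5,"dx":0.2,"dy":0.1,"dz":3.2,"rx":0,"ry":0,"rz":0},{"grip":5,"dx":0.2,"dy":0.1,"dz":3.2,"rx":0,"ry":0,"rz":0},{"grip":5,"dx":0.2,"dy":0.1,"dz":3.2,"rx":0,"ry":0,"rz":0}]';python3 - <<'E'
from h import *
st();goto([.724,-.0917,.004],RY(-1.338)); c=cam('wrist');save(c,'w16')
E
```

```text
t: 21.15
position: [0.7254, -0.0926, 0.0083]
ee_rot: [0.994, 0.113, 0.0, -0.001]
force: [0.8, 0.3, -0.8]
gripper_width: 0.05
t 21.15 p [ 0.7254 -0.0926  0.0083] F [ 0.8  0.3 -0.8] w 0.05
tool axes cols
 [[ 0.974  0.225 -0.   ]
 [ 0.225 -0.974  0.003]
 [ 0.001 -0.003 -1.   ]]
q [-0.144  0.737  1.42   0.003  0.985  1.198]
d cm [-0.11 -0.11  0.44] rv [-0.003 -0.001 -0.006]
```

View pics/w16.png

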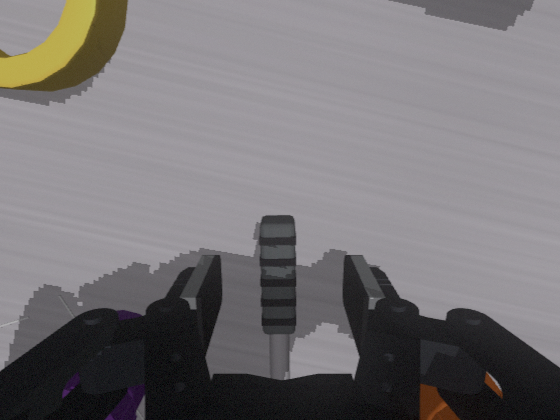

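```bash
python3 -m crank '[{"grip":5,"dx":-0.1,"dy":0,"dz":0.35,"rx":0,"ry":0,"rz":0},{"grip":5,"dx":-0.1,"dy":0,"dz":0.35,"rx":0,"ry":0,"rz":0},{"grip":0.5,"dx":-0.1,"dy":0,"dz":0.35,"rx":0,"ry":0,"rz":0},{"grip":0.5,"dx":-0.1,"dy":0,"dz":0.35,"rx":0,"ry":0,"rz":0},{"grip":0.5,"dx":-0.1,"dy":0,"dz":0.35,"rx":0,"ry":0,"rz":0},{"grip":0.5,"dx":-0.1,"dy":0,"dz":0.35,"rx":0,"ry":0,"rz":0},{"grip":0.5,"dx":-0.1,"dy":0,"dz":0.35,"rx":0,"ry":0,"rz":0},{"grip":0.5,"dx":-0.1,"dy":0,"dz":0.35,"rx":0,"ry":0,"rz":0}]';python3 - <<'E'
from h import *
st(); c=cam('wrist');save(c,'w17')
E
```

```text
t: 21.87
position: [0.7246, -0.093, 0.0048]
ee_rot: [0.994, 0.113, 0.001, -0.001]
force: [-0.8, -0.3, 3.2]
gripper_width: 0.0116
t 21.87 p [ 0.7246 -0.093   0.0048] F [-0.8 -0.3  3.2] w 0.0116
tool axes cols
 [[ 0.974  0.225  0.001]
 [ 0.225 -0.974  0.003]
 [ 0.001 -0.002 -1.   ]]
q [-0.145  0.74   1.425  0.003  0.976  1.198]
```

View pics/w17.png

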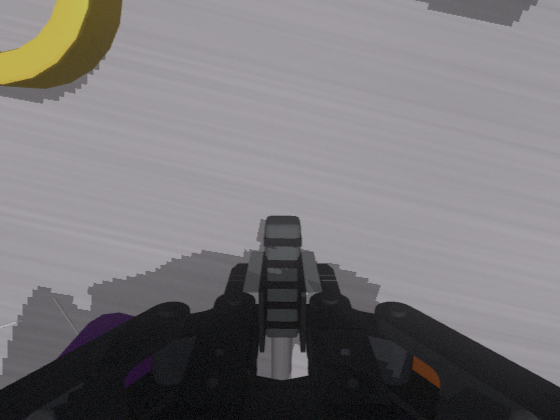

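```bash
python3 -m crank '[{"grip":0.5,"dx":0,"dy":0,"dz":-4,"rx":0,"ry":0,"rz":0},{"grip":0.5,"dx":0,"dy":0,"dz":-8,"rx":0,"ry":0,"rz":0},{"grip":0.5,"dx":0,"dy":0,"dz":-12,"rx":0,"ry":0,"rz":0},{"grip":0.5,"dx":-2,"dy":0,"dz":-16,"rx":0,"ry":0,"rz":-0.1},{"grip":0.5,"dx":-5,"dy":0,"dz":-18,"rx":0,"ry":0,"rz":-0.22},{"grip":0.5,"dx":-8,"dy":0,"dz":-18,"rx":0,"ry":0,"rz":-0.34},{"grip":0.5,"dx":-11,"dy":-1,"dz":-18,"rx":0,"ry":0,"rz":-0.46},{"grip":0.5,"dx":-14,"dy":-2,"dz":-18,"rx":0,"ry":0,"rz":-0.58}]';python3 - <<'E'
from h import *
st(); goto(LT([-.055,-.26,.19]),RY(np.pi/2+LY))
E
```

```text
t: 22.58
position: [0.5817, -0.1057, 0.1842]
ee_rot: [0.919, 0.395, 0.001, -0.001]
force: [-0.4, -0.1, -0.3]
gripper_width: 0.012
t 22.58 p [ 0.5817 -0.1057  0.1842] F [-0.4 -0.1 -0.3] w 0.012
tool axes cols
 [[ 0.688  0.726 -0.   ]
 [ 0.726 -0.688  0.003]
 [ 0.002 -0.002 -1.   ]]
q [-0.201  0.378  1.599  0.003  1.165  0.557]
d cm [  4.77 -20.3   -0.53] rv [ 1.000e-03 -3.000e-03 -2.273e+00]
```

```bash
python3 -m crank '[{"grip":0.5,"dx":1,"dy":-2,"dz":-0.5,"rx":0,"ry":0,"rz":-0.12},{"grip":0.5,"dx":1,"dy":-4,"dz":-0.5,"rx":0,"ry":0,"rz":-0.24},{"grip":0.5,"dx":2,"dy":-6,"dz":-0.5,"rx":0,"ry":0,"rz":-0.36},{"grip":0.5,"dx":2,"dy":-8,"dz":-0.5,"rx":0,"ry":0,"rz":-0.48},{"grip":0.5,"dx":3,"dy":-10,"dz":-0.5,"rx":0,"ry":0,"rz":-0.6},{"grip":0.5,"dx":3,"dy":-12,"dz":-0.5,"rx":0,"ry":0,"rz":-0.72},{"grip":0.5,"dx":4,"dy":-14,"dz":-0.5,"rx":0,"ry":0,"rz":-0.84},{"grip":0.5,"dx":4,"dy":-16,"dz":-0.5,"rx":0,"ry":0,"rz":-0.96}]';python3 - <<'E'
from h import *
st(); goto(LT([-.055,-.26,.19]),RY(np.pi/2+LY))
E
```

```text
t: 23.25
position: [0.4954, 0.0354, 0.1893]
ee_rot: [0.632, 0.775, 0.001, -0.001]
force: [0.6, -0.1, -0.2]
gripper_width: 0.0118
t 23.25 p [0.4954 0.0354 0.1893] F [ 0.6 -0.1 -0.2] w 0.0118
tool axes cols
 [[-0.201  0.98   0.   ]
 [ 0.98   0.201  0.003]
 [ 0.003  0.001 -1.   ]]
q [ 0.046  0.23   1.805  0.004  1.107 -0.158]
d cm [ 3.81 -2.09 -0.06] rv [ 0.003 -0.002 -1.312]
```

```bash
python3 -m crank '[{"grip":0.5,"dx":3.8,"dy":-2.1,"dz":0,"rx":0,"ry":0,"rz":-1.312},{"grip":0.5,"dx":3.8,"dy":-2.1,"dz":0,"rx":0,"ry":0,"rz":-1.312},{"grip":0.5,"dx":3.8,"dy":-2.1,"dz":0,"rx":0,"ry":0,"rz":-1.312},{"grip":0.5,"dx":3.8,"dy":-2.1,"dz":0,"rx":0,"ry":0,"rz":-1.312},{"grip":0.5,"dx":3.8,"dy":-2.1,"dz":0,"rx":0,"ry":0,"rz":-1.312},{"grip":0.5,"dx":3.8,"dy":-2.1,"dz":0,"rx":0,"ry":0,"rz":-1.312},{"grip":0.5,"dx":3.8,"dy":-2.1,"dz":0,"rx":0,"ry":0,"rz":-1.312},{"grip":0.5,"dx":3.8,"dy":-2.1,"dz":0,"rx":0,"ry":0,"rz":-1.312}]' >/dev/null;python3 - <<'E'
from h import *
goto(LT([-.055,-.26,.15]),RY(np.pi/2+LY))
E
```

```text
d cm [0.02 0.11 3.93] rv [ 0.002 -0.002 -0.312]
```

```bash
python3 -m crank '[{"grip":0.5,"dx":0,"dy":0,"dz":0,"rx":0,"ry":0,"rz":-0.312},{"grip":0.5,"dx":0,"dy":0,"dz":0,"rx":0,"ry":0,"rz":-0.312},{"grip":0.5,"dx":0,"dy":0,"dz":0,"rx":0,"ry":0,"rz":-0.312},{"grip":0.5,"dx":0,"dy":0,"dz":3,"rx":0,"ry":0,"rz":-0.312},{"grip":0.5,"dx":0,"dy":0,"dz":6,"rx":0,"ry":0,"rz":-0.312},{"grip":0.5,"dx":0,"dy":0,"dz":9,"rx":0,"ry":0,"rz":-0.312},{"grip":0.5,"dx":0,"dy":0,"dz":9,"rx":0,"ry":0,"rz":-0.312},{"grip":0.5,"dx":0,"dy":0,"dz":9,"rx":0,"ry":0,"rz":-0.312}]';python3 - <<'E'
from h import *
st();goto(LT([-.055,-.19,.098]),RY(np.pi/2+LY))
c=cam('top');save(c,'t18',(125,120,325,260),4);c=cam('side');save(c,'s18',(150,130,330,270),4); c=cam('wrist');save(c,'w18')
E
```

```text
t: 24.58
position: [0.4663, 0.0674, 0.0988]
ee_rot: [0.031, 1.0, 0.001, -0.002]
force: [0.8, -0.2, 0.1]
gripper_width: 0.0116
t 24.58 p [0.4663 0.0674 0.0988] F [ 0.8 -0.2  0.1] w 0.0116
tool axes cols
 [[-0.998  0.063 -0.004]
 [ 0.063  0.998  0.002]
 [ 0.004  0.002 -1.   ]]
q [ 0.117  0.294  1.983  0.004  0.869 -1.393]
d cm [-0.05  7.12  0.09] rv [ 0.002 -0.004 -0.006]
```

View pics/t18.png

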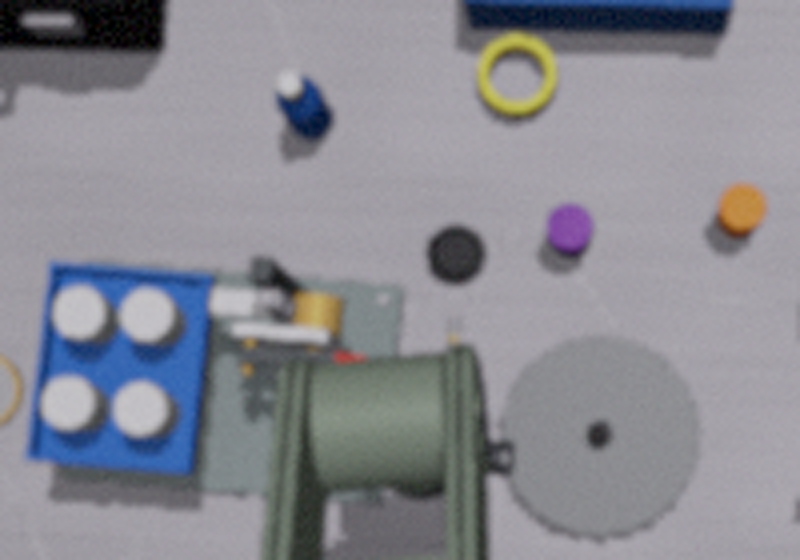

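View pics/s18.png

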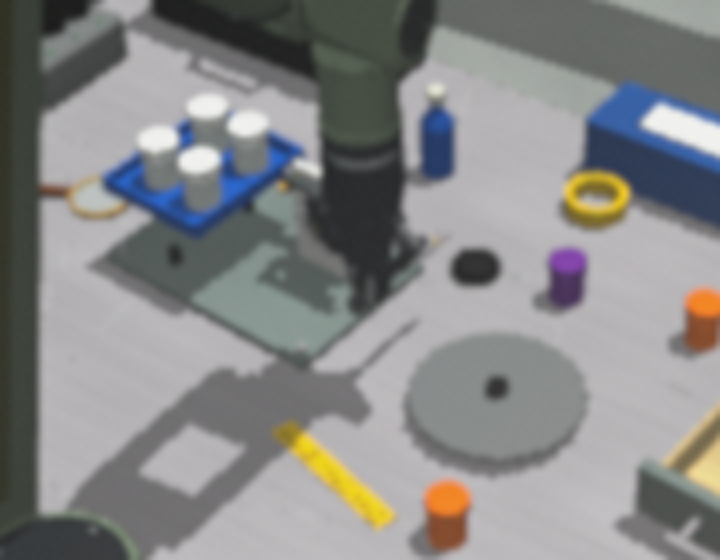

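View pics/w18.png

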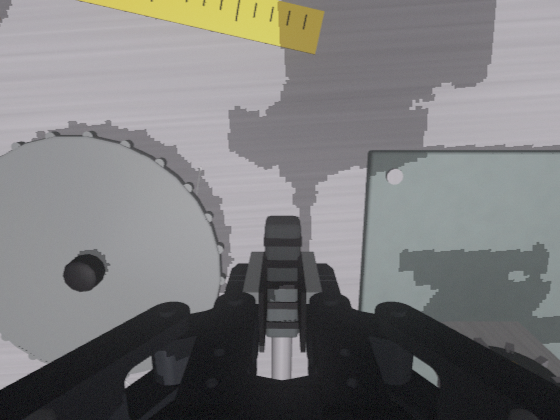

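```bash
python3 -m crank '[{"grip":0.5,"dx":0,"dy":2.5,"dz":0,"rx":0,"ry":0,"rz":0},{"grip":0.5,"dx":0,"dy":5,"dz":0,"rx":0,"ry":0,"rz":0},{"grip":0.5,"dx":0,"dy":7.1,"dz":0,"rx":0,"ry":0,"rz":0},{"grip":0.5,"dx":0,"dy":7.1,"dz":0,"rx":0,"ry":0,"rz":0},{"grip":0.5,"dx":0,"dy":7.1,"dz":0,"rx":0,"ry":0,"rz":0}]';python3 - <<'E'
from h import *
st()
s=sense();print(R.from_euler('z',-LY).apply(s['position']-L0))
c=cam('top');save(c,'t19',(125,120,325,260),4);c=cam('side');save(c,'s19',(190,130,290,205),7); c=cam('wrist');save(c,'w19')
pv=LT([.015,-.105,.121])
for th in (0.0,.4,.8,1.2,1.5,1.7,1.9):
    r=.083-.003*th; p=LT([-.055,-.105-r*np.cos(th)-.0015*np.sin(th),.121+r*np.sin(th)-.0015*np.cos(th)-.002]); print(th,end=' ');goto(p)
E
```

```text
t: 25.15
position: [0.4729, 0.1393, 0.1015]
ee_rot: [0.03, 1.0, 0.002, 0.001]
force: [0.7, -1.4, -0.8]
gripper_width: 0.012
t 25.15 p [0.4729 0.1393 0.1015] F [ 0.7 -1.4 -0.8] w 0.012
tool axes cols
 [[-0.998  0.061  0.003]
 [ 0.061  0.998  0.003]
 [-0.003  0.004 -1.   ]]
q [ 0.262  0.317  1.938  0.003  0.884 -1.251]
[-0.05342531 -0.18903952  0.10146826]
0.0 d cm [ 0.09  0.26 -1.69] rv 
0.4 d cm [ 0.09  0.98 -4.88] rv 
0.8 d cm [ 0.1   2.85 -7.51] rv 
1.2 d cm [ 0.12  5.56 -9.17] rv 
1.5 d cm [ 0.13  7.88 -9.63] rv 
1.7 d cm [ 0.14  9.44 -9.55] rv 
1.9 d cm [ 0.15 10.94 -9.17] rv
```

View pics/t19.png

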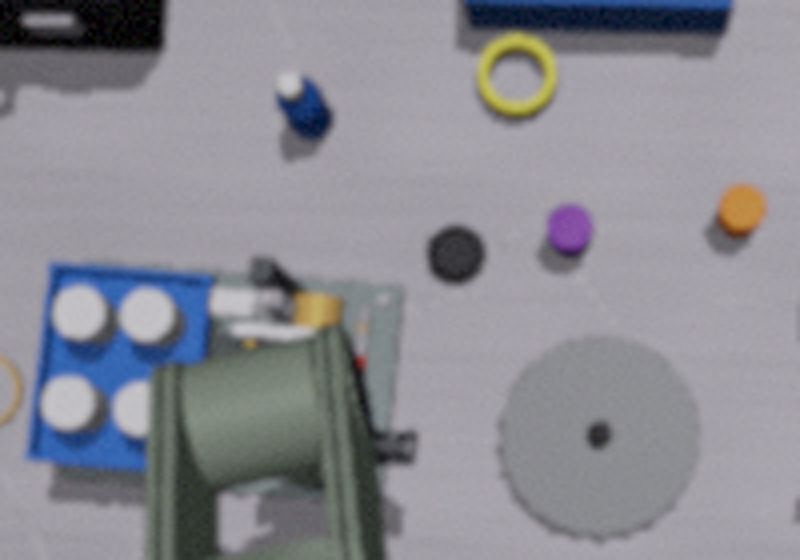

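View pics/s19.png

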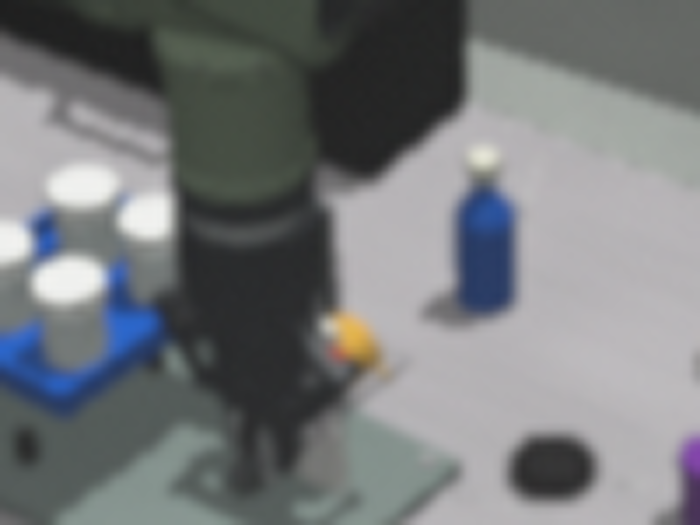

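View pics/w19.png

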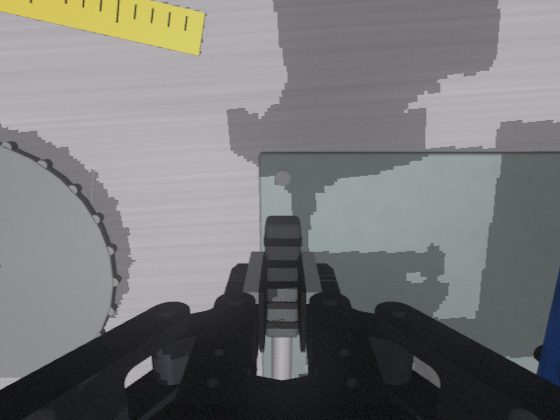

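```bash
python3 -m crank '[{"grip":0.5,"dx":0,"dy":0.1,"dz":-2.4,"rx":0,"ry":0,"rz":0},{"grip":0.5,"dx":0,"dy":0.8,"dz":-5,"rx":0,"ry":0,"rz":0},{"grip":0.5,"dx":0,"dy":2.6,"dz":-7.7,"rx":0,"ry":0,"rz":0},{"grip":0.5,"dx":0,"dy":5.4,"dz":-9.4,"rx":0,"ry":0,"rz":0},{"grip":0.5,"dx":0,"dy":8,"dz":-9.8,"rx":0,"ry":0,"rz":0},{"grip":0.5,"dx":0,"dy":9.6,"dz":-9.8,"rx":0,"ry":0,"rz":0},{"grip":0.5,"dx":0,"dy":11,"dz":-9.6,"rx":0,"ry":0,"rz":0},{"grip":0.5,"dx":0,"dy":11,"dz":-9.6,"rx":0,"ry":0,"rz":0}]';python3 - <<'E'
from h import *
st()
c=cam('side');save(c,'s20',(170,120,270,195),7);c=cam('wrist');save(c,'w20')
E
```

```text
t: 25.97
position: [0.479, 0.2492, 0.1959]
ee_rot: [0.031, 1.0, 0.002, -0.0]
force: [0.7, 0.3, -1.3]
gripper_width: 0.0118
t 25.97 p [0.479  0.2492 0.1959] F [ 0.7  0.3 -1.3] w 0.0118
tool axes cols
 [[-0.998  0.062 -0.   ]
 [ 0.062  0.998  0.003]
 [ 0.001  0.003 -1.   ]]
q [ 0.457  0.29   1.702  0.004  1.149 -1.054]
```

View pics/s20.png

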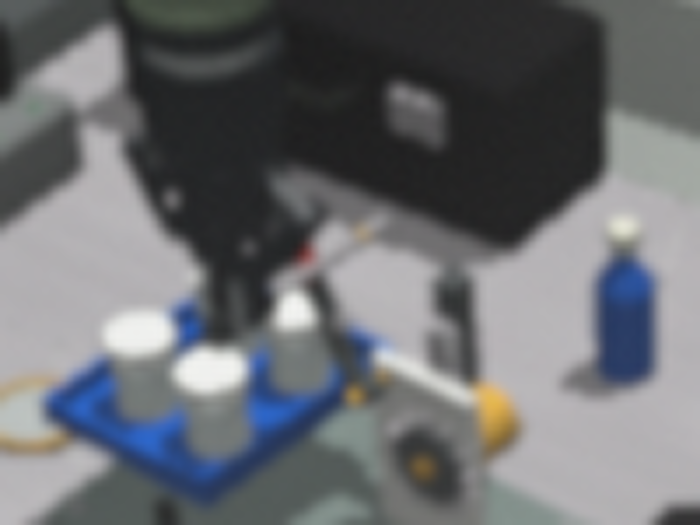

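View pics/w20.png

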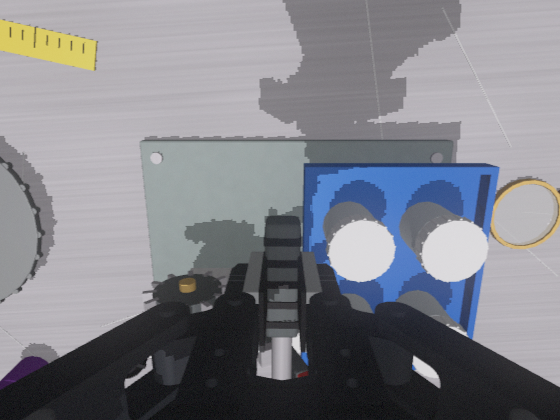

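```bash
python3 -m crank '[{"grip":0.5,"dx":0,"dy":-2,"dz":0,"rx":0,"ry":0,"rz":0},{"grip":0.5,"dx":0,"dy":-5,"dz":0,"rx":0,"ry":0,"rz":0},{"grip":0.5,"dx":0,"dy":-9,"dz":-2,"rx":0,"ry":0,"rz":0},{"grip":0.5,"dx":0,"dy":-13,"dz":-4,"rx":0,"ry":0,"rz":0},{"grip":0.5,"dx":0,"dy":-17,"dz":-4,"rx":0,"ry":0,"rz":0},{"grip":0.5,"dx":0,"dy":-21,"dz":-4,"rx":0,"ry":0,"rz":0},{"grip":0.5,"dx":0,"dy":-25,"dz":-4,"rx":0,"ry":0,"rz":0},{"grip":0.5,"dx":0,"dy":-29,"dz":-4,"rx":0,"ry":0,"rz":0}]';python3 - <<'E'
from h import *
st()
c=cam('side');save(c,'s21',(150,120,290,225),5);c=cam('top');save(c,'t21',(125,120,325,260),4)
E
```

```text
t: 26.73
position: [0.4591, -0.0446, 0.2354]
ee_rot: [0.032, 0.999, 0.001, -0.0]
force: [1.0, -0.3, -1.2]
gripper_width: 0.0123
t 26.73 p [ 0.4591 -0.0446  0.2354] F [ 1.  -0.3 -1.2] w 0.0123
tool axes cols
 [[-0.998  0.064 -0.001]
 [ 0.064  0.998  0.002]
 [ 0.001  0.002 -1.   ]]
q [-0.123  0.137  1.799  0.002  1.206 -1.631]
```

View pics/s21.png

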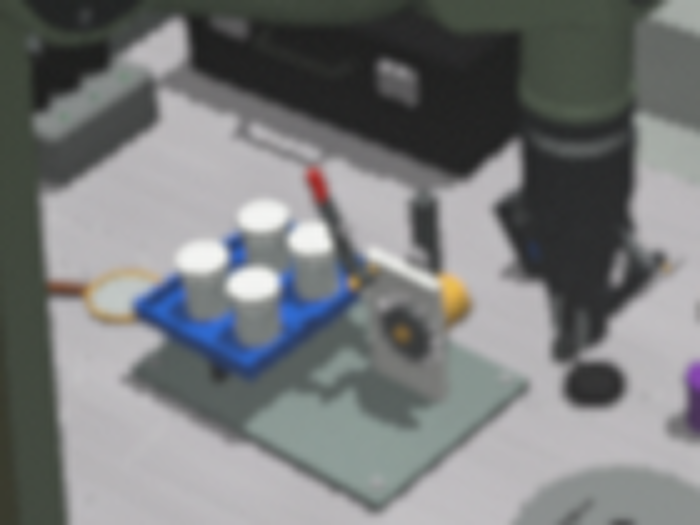

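View pics/t21.png

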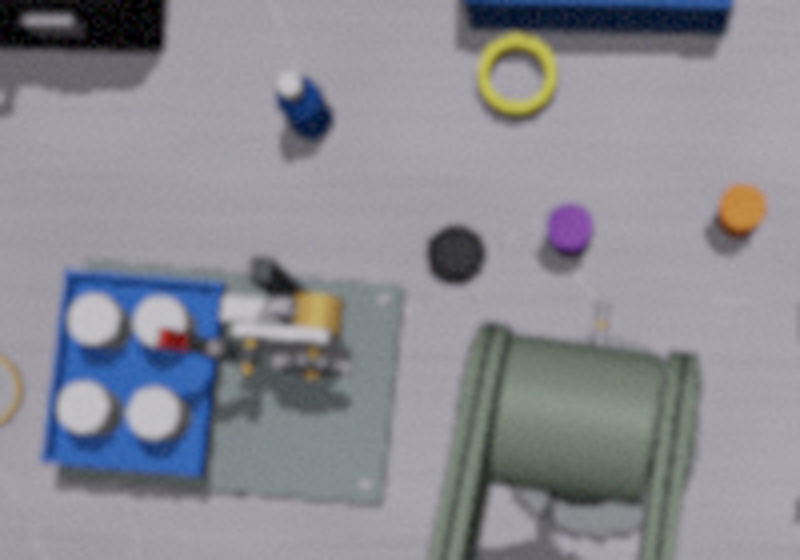

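```bash
python3 -m crank '[{"grip":0.5,"dx":-2,"dy":-4,"dz":0,"rx":0,"ry":0,"rz":0.12},{"grip":0.5,"dx":-4,"dy":-8,"dz":0,"rx":0,"ry":0,"rz":0.24},{"grip":0.5,"dx":-4,"dy":-12,"dz":0,"rx":0,"ry":0,"rz":0.36},{"grip":0.5,"dx":-4,"dy":-16,"dz":0,"rx":0,"ry":0,"rz":0.48},{"grip":0.5,"dx":-4,"dy":-20,"dz":0,"rx":0,"ry":0,"rz":0.6},{"grip":0.5,"dx":-4,"dy":-24,"dz":0,"rx":0,"ry":0,"rz":0.72},{"grip":0.5,"dx":-4,"dy":-26,"dz":0,"rx":0,"ry":0,"rz":0.84},{"grip":0.5,"dx":-4,"dy":-26,"dz":0,"rx":0,"ry":0,"rz":0.96}]' >/dev/null;python3 - <<'E'
from h import *
goto([.5155,-.315,.16],RY(-.055))
E
```

```text
d cm [-2.28  2.43  7.38] rv [-0.001 -0.002  0.592]
```

```bash
python3 -m crank '[{"grip":0.5,"dx":-2.3,"dy":2.4,"dz":0,"rx":0,"ry":0,"rz":0.592},{"grip":0.5,"dx":-2.3,"dy":2.4,"dz":0,"rx":0,"ry":0,"rz":0.592},{"grip":0.5,"dx":-2.3,"dy":2.4,"dz":2,"rx":0,"ry":0,"rz":0.592},{"grip":0.5,"dx":-2.3,"dy":2.4,"dz":4,"rx":0,"ry":0,"rz":0.592},{"grip":0.5,"dx":-2.3,"dy":2.4,"dz":6,"rx":0,"ry":0,"rz":0.592},{"grip":0.5,"dx":-2.3,"dy":2.4,"dz":8,"rx":0,"ry":0,"rz":0.592},{"grip":0.5,"dx":-2.3,"dy":2.4,"dz":8,"rx":0,"ry":0,"rz":0.592}]';python3 - <<'E'
from h import *
goto([.5155,-.315,.1],RY(-.055)); c=cam('wrist');save(c,'w22');c=cam('side');save(c,'s22',(230,170,430,310),4);c=cam('top');save(c,'t22',(225,130,425,270),4)
E
```

```text
t: 28.08
position: [0.5137, -0.3088, 0.1502]
ee_rot: [0.723, 0.691, -0.0, -0.006]
force: [-0.8, 0.2, -1.0]
gripper_width: 0.012
d cm [-0.65  0.25  5.01] rv [-0.009 -0.008  0.011]
```

View pics/w22.png

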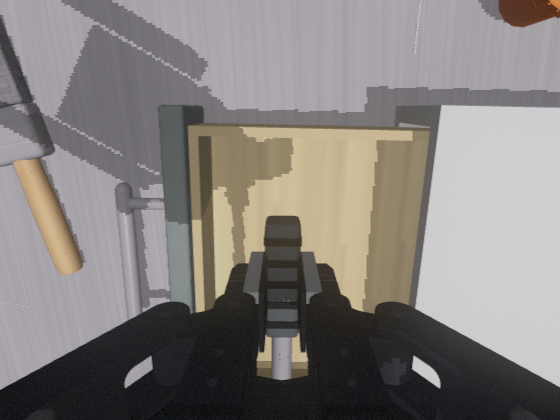

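View pics/t22.png

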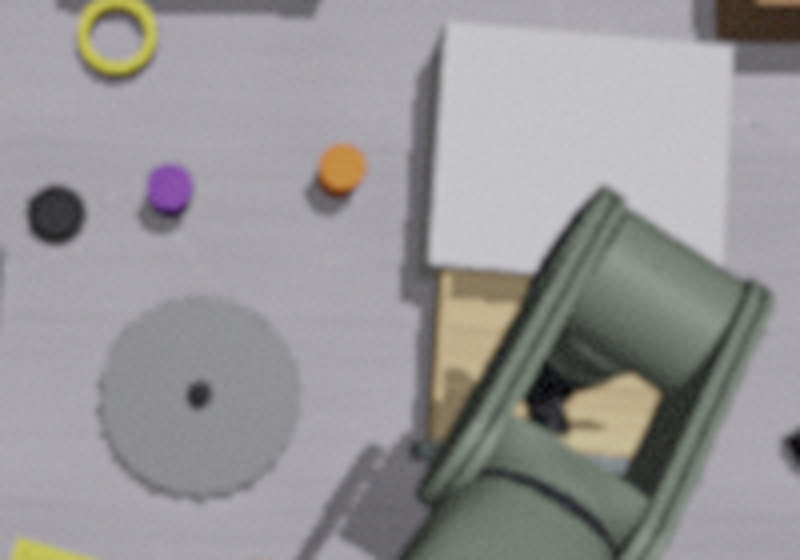

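View pics/s22.png

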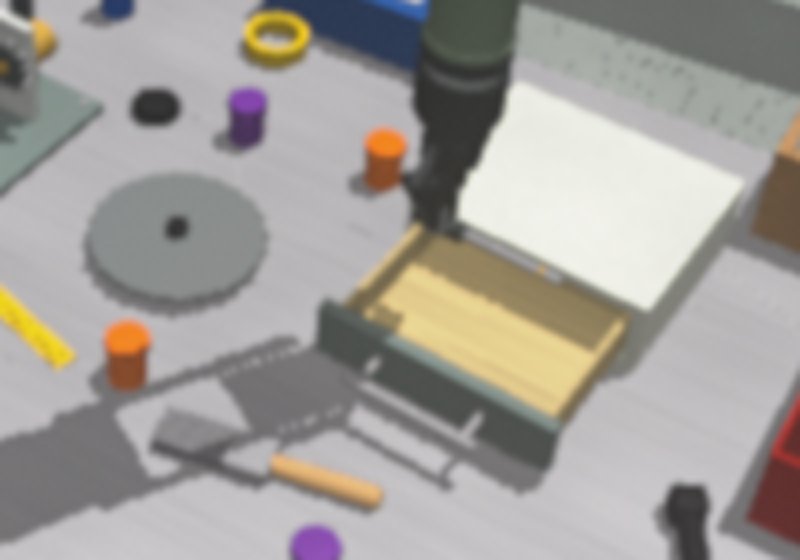

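```bash
python3 - <<'E'
from h import *
c=cam('wrist')
for n,p,z in [('panel out',(162,107),.058),('panel in',(203,107),.058),('panel out low',(170,310),.058),('wood corner',(190,125),.063),('wood in',(212,137),.063),('cab front',(440,107),.085),('cab near',(415,305),.085)]: print(n,onz(c,*p,z).round(4))
E
```

```text
panel out [ 0.4455 -0.2405  0.058 ]
panel in [ 0.4711 -0.2416  0.058 ]
panel out low [ 0.4329 -0.3824  0.058 ]
wood corner [ 0.463 -0.252  0.063]
wood in [ 0.4759 -0.2599  0.063 ]
cab front [ 0.6078 -0.2474  0.085 ]
cab near [ 0.6004 -0.37    0.085 ]
```

```bash
python3 -m crank '[{"grip":0.5,"dx":-0.6,"dy":-0.6,"dz":3,"rx":0,"ry":0,"rz":0},{"grip":0.5,"dx":-0.6,"dy":-0.6,"dz":6,"rx":0,"ry":0,"rz":0},{"grip":0.5,"dx":-0.6,"dy":-0.6,"dz":8.5,"rx":0,"ry":0,"rz":0},{"grip":0.5,"dx":-0.6,"dy":-0.6,"dz":9.5,"rx":0,"ry":0,"rz":0},{"grip":0.5,"dx":-0.6,"dy":-0.6,"dz":9.5,"rx":0,"ry":0,"rz":0}]';python3 - <<'E'
from h import *
st();goto([.507,-.315,.028],RY(-.055))
E
```

```text
t: 28.7
position: [0.5096, -0.3155, 0.0584]
ee_rot: [0.722, 0.691, 0.001, -0.003]
force: [-0.7, 0.1, -1.3]
gripper_width: 0.0121
t 28.7 p [ 0.5096 -0.3155  0.0584] F [-0.7  0.1 -1.3] w 0.0121
tool axes cols
 [[ 0.044  0.999 -0.003]
 [ 0.999 -0.044  0.005]
 [ 0.004 -0.003 -1.   ]]
q [-0.575  0.513  1.73   0.003  0.904 -0.532]
d cm [ 0.02 -0.26  3.04] rv [-0.003 -0.004  0.011]
```

```bash
python3 -m crank '[{"grip":0.5,"dx":0,"dy":-0.2,"dz":1.5,"rx":0,"ry":0,"rz":0},{"grip":0.5,"dx":0,"dy":-0.2,"dz":2.7,"rx":0,"ry":0,"rz":0},{"grip":0.5,"dx":0,"dy":-0.2,"dz":2.9,"rx":0,"ry":0,"rz":0},{"grip":0.5,"dx":0,"dy":-0.2,"dz":2.9,"rx":0,"ry":0,"rz":0}]';python3 - <<'E'
from h import *
st();c=cam('side');save(c,'s23',(300,190,420,280),6)
E
```

```text
t: 29.03
position: [0.5093, -0.3163, 0.0319]
ee_rot: [0.722, 0.691, 0.001, -0.0]
force: [0.6, 0.2, -0.0]
gripper_width: 0.012
t 29.03 p [ 0.5093 -0.3163  0.0319] F [ 0.6  0.2 -0. ] w 0.012
tool axes cols
 [[ 0.044  0.999  0.001]
 [ 0.999 -0.044  0.002]
 [ 0.002  0.001 -1.   ]]
q [-0.576  0.542  1.759  0.003  0.84  -0.534]
```

View pics/s23.png

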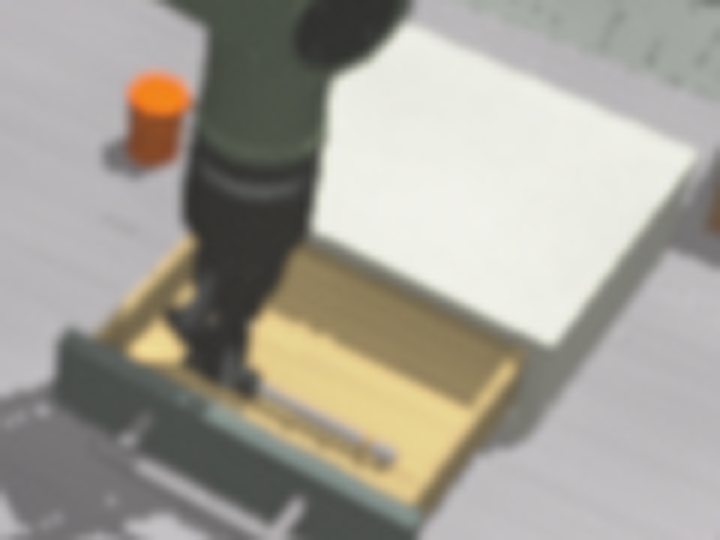

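```bash
python3 -m crank '[{"grip":0.5,"dx":0,"dy":0,"dz":0.45,"rx":0,"ry":0,"rz":0},{"grip":0.5,"dx":0,"dy":0,"dz":0.45,"rx":0,"ry":0,"rz":0},{"grip":2.4,"dx":0,"dy":0,"dz":0.45,"rx":0,"ry":0,"rz":0},{"grip":2.4,"dx":0,"dy":0,"dz":0.45,"rx":0,"ry":0,"rz":0},{"grip":2.4,"dx":0,"dy":0,"dz":0.2,"rx":0,"ry":0,"rz":0},{"grip":2.4,"dx":0,"dy":0,"dz":-4,"rx":0,"ry":0,"rz":0},{"grip":2.4,"dx":0,"dy":0,"dz":-8,"rx":0,"ry":0,"rz":0},{"grip":2.4,"dx":0,"dy":0,"dz":-12,"rx":0,"ry":0,"rz":0}]';python3 - <<'E'
from h import *
st();c=cam('side');save(c,'s24',(300,190,420,280),6)
c=cam('wrist');save(c,'w24')
E
```

```text
t: 29.75
position: [0.5081, -0.3159, 0.1521]
ee_rot: [0.722, 0.691, 0.001, -0.002]
force: [1.0, -0.3, -0.5]
gripper_width: 0.024
t 29.75 p [ 0.5081 -0.3159  0.1521] F [ 1.  -0.3 -0.5] w 0.024
tool axes cols
 [[ 0.044  0.999 -0.001]
 [ 0.999 -0.044  0.003]
 [ 0.003 -0.001 -1.   ]]
q [-0.577  0.415  1.626  0.002  1.103 -0.534]
```

View pics/s24.png

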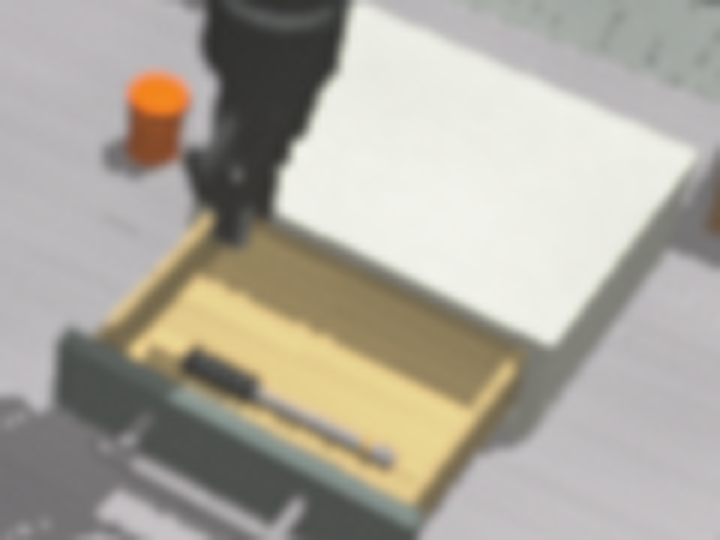

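View pics/w24.png

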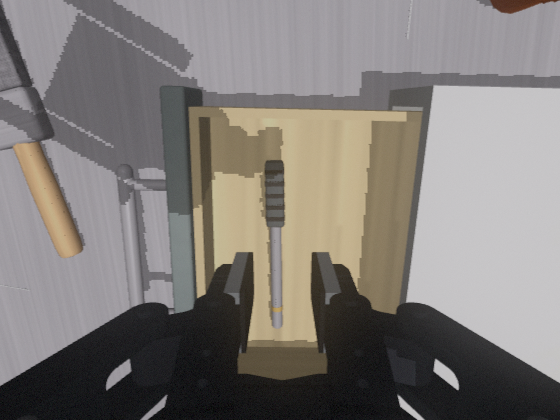

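```bash
python3 - <<'E'
from h import *
c=cam('top');h=cv2.cvtColor(c['color'],cv2.COLOR_RGB2HSV);m=cv2.inRange(h,(0,0,0),(180,255,85));m[:,:225]=0;m[:160]=0;m[205:]=0;m[:,265:]=0
n,l,s,ce=cv2.connectedComponentsWithStats(m)
for i in range(1,n):
    if s[i,4]>40: print(ce[i],s[i],onz(c,*ce[i],.012))
save(c,'t25',(125,120,325,260),4)
goto([.651,.07,.15],RY(-1.7))
E
```

```text
[238.52112676 183.34507042] [232 177  14  14 142] [0.65124679 0.07017993 0.012     ]
d cm [39.32 12.34  0.52] rv [ 0.007 -0.005  1.656]
```

View pics/t25.png

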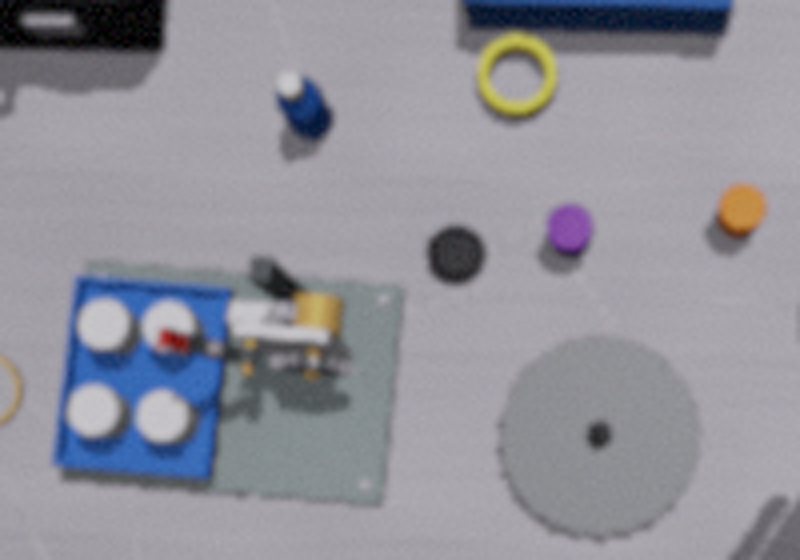

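Cap at (0.651, 0.070). The tray has sunk with all four jars upright. Next I'll fetch the cap, crossing above the purple jar.

```bash
python3 -m crank '[{"grip":7,"dx":3,"dy":0,"dz":-1,"rx":0,"ry":0,"rz":0.12},{"grip":7,"dx":6,"dy":1,"dz":-1,"rx":0,"ry":0,"rz":0.24},{"grip":7,"dx":10,"dy":2,"dz":-1,"rx":0,"ry":0,"rz":0.36},{"grip":7,"dx":13,"dy":3,"dz":-1,"rx":0,"ry":0,"rz":0.48},{"grip":7,"dx":16,"dy":4,"dz":-1,"rx":0,"ry":0,"rz":0.6},{"grip":7,"dx":19,"dy":5,"dz":-1,"rx":0,"ry":0,"rz":0.72},{"grip":7,"dx":22,"dy":6,"dz":-1,"rx":0,"ry":0,"rz":0.84},{"grip":7,"dx":25,"dy":7,"dz":-1,"rx":0,"ry":0,"rz":0.96}]';python3 - <<'E'
from h import *
goto([.651,.07,.15],RY(-1.7))
E
```

```text
t: 30.57
position: [0.5888, -0.0678, 0.1598]
ee_rot: [0.961, 0.277, -0.001, -0.002]
force: [0.4, -0.7, -0.0]
gripper_width: 0.0696
d cm [12.6  -8.35  1.  ] rv [-0.004  0.003  0.69 ]
```

```bash
python3 -m crank '[{"grip":7,"dx":12.6,"dy":-8.3,"dz":0,"rx":0,"ry":0,"rz":0.69},{"grip":7,"dx":12.6,"dy":-8.3,"dz":0,"rx":0,"ry":0,"rz":0.69},{"grip":7,"dx":12.6,"dy":-8.3,"dz":0,"rx":0,"ry":0,"rz":0.69},{"grip":7,"dx":12.6,"dy":-8.3,"dz":1,"rx":0,"ry":0,"rz":0.69},{"grip":7,"dx":12.6,"dy":-8.3,"dz":3,"rx":0,"ry":0,"rz":0.69},{"grip":7,"dx":12.6,"dy":-8.3,"dz":5,"rx":0,"ry":0,"rz":0.69},{"grip":7,"dx":12.6,"dy":-8.3,"dz":7,"rx":0,"ry":0,"rz":0.69},{"grip":7,"dx":12.6,"dy":-8.3,"dz":7,"rx":0,"ry":0,"rz":0.69}]';python3 - <<'E'
from h import *
goto([.651,.07,.05],RY(-1.7));c=cam('wrist');save(c,'w26')
E
```

```text
t: 31.23
position: [0.6472, 0.0685, 0.0857]
ee_rot: [0.998, -0.061, -0.006, -0.0]
force: [0.2, 0.2, -0.4]
gripper_width: 0.0699
d cm [ 0.4  -0.2   3.56] rv [-0.     0.012  0.007]
```

View pics/w26.png

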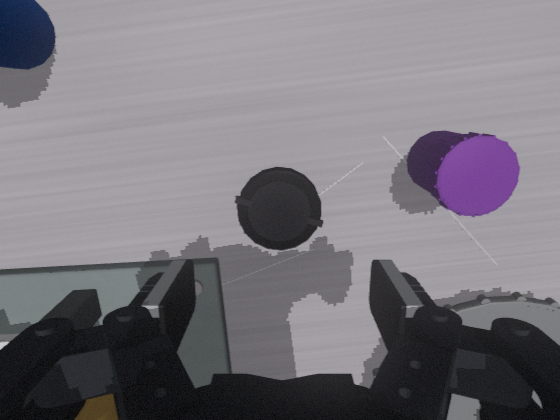

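```bash
python3 - <<'E'
from h import *
c=cam('wrist');p=onz(c,279.5,208,.012);print(p, onz(c,217,258,.012)); goto([p[0],p[1],.03],RY(-1.7))
E
```

```text
[0.65524329 0.06977314 0.012     ] [0.62719899 0.11333882 0.012     ]
d cm [ 0.51 -0.2   6.02] rv [-0.002  0.004  0.006]
```

```bash
python3 -m crank '[{"grip":6.6,"dx":0.4,"dy":-0.1,"dz":2,"rx":0,"ry":0,"rz":0},{"grip":6.6,"dx":0.4,"dy":-0.1,"dz":4.5,"rx":0,"ry":0,"rz":0},{"grip":6.6,"dx":0.4,"dy":-0.1,"dz":6,"rx":0,"ry":0,"rz":0},{"grip":6.6,"dx":0.4,"dy":-0.1,"dz":7,"rx":0,"ry":0,"rz":0},{"grip":6.6,"dx":0.4,"dy":-0.1,"dz":7.6,"rx":0,"ry":0,"rz":0},{"grip":6.6,"dx":0.4,"dy":-0.1,"dz":7.6,"rx":0,"ry":0,"rz":0}]';python3 - <<'E'
from h import *
goto([.653,.07,.001],RY(-1.7));c=cam('wrist');save(c,'w27')
E
```

```text
t: 31.83
position: [0.6552, 0.0689, 0.0154]
ee_rot: [0.998, -0.062, -0.0, -0.001]
force: [0.4, 0.1, 0.9]
gripper_width: 0.0659
d cm [-0.23 -0.07  1.44] rv [-0.003  0.001  0.006]
```

View pics/w27.png

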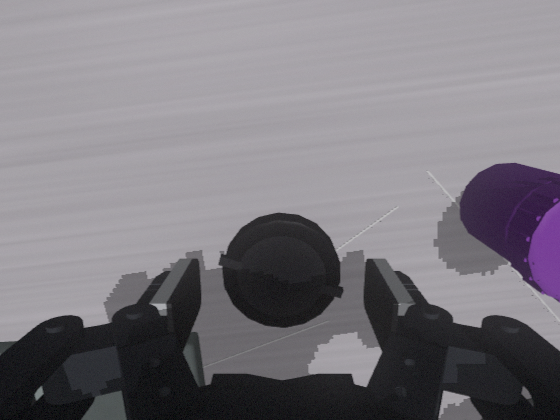

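```bash
python3 - <<'E'
from h import *
c=cam('wrist');print(onz(c,281,270,.012)); print(px(c,[*sense()['position'][:2],.012]))
E
python3 -m crank '[{"grip":6.6,"dx":0,"dy":0,"dz":0.8,"rx":0,"ry":0,"rz":0},{"grip":6.6,"dx":0,"dy":0,"dz":1.3,"rx":0,"ry":0,"rz":0},{"grip":6.6,"dx":0,"dy":0,"dz":1.3,"rx":0,"ry":0,"rz":0}]'
```

```text
[0.65523483 0.0701296  0.012     ]
[283.17059256 268.03036117]
t: 32.18
position: [0.6545, 0.0691, 0.0018]
ee_rot: [0.998, -0.062, -0.001, -0.001]
force: [-0.6, -0.4, 0.4]
gripper_width: 0.0662
```

```bash
python3 -m crank '[{"grip":6.6,"dx":0,"dy":0,"dz":0.1,"rx":0,"ry":0,"rz":0},{"grip":4,"dx":0,"dy":0,"dz":0.1,"rx":0,"ry":0,"rz":0},{"grip":4,"dx":0,"dy":0,"dz":0.1,"rx":0,"ry":0,"rz":0},{"grip":4,"dx":0,"dy":0,"dz":0.1,"rx":0,"ry":0,"rz":0},{"grip":4,"dx":0,"dy":0,"dz":0.1,"rx":0,"ry":0,"rz":0},{"grip":4,"dx":0,"dy":0,"dz":0.1,"rx":0,"ry":0,"rz":0}]'; python3 - <<'E'
from h import *
c=cam('wrist');save(c,'w28')
E
```

```text
t: 32.68
position: [0.6557, 0.0692, 0.0024]
ee_rot: [0.998, -0.062, 0.0, -0.001]
force: [-0.7, -0.7, 4.5]
gripper_width: 0.0491
```

View pics/w28.png

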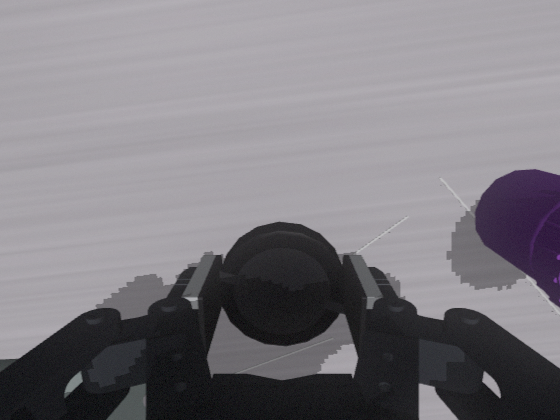

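```bash
python3 -m crank '[{"grip":4,"dx":0,"dy":0,"dz":-4,"rx":0,"ry":0,"rz":0},{"grip":4,"dx":0,"dy":0,"dz":-8,"rx":0,"ry":0,"rz":0},{"grip":4,"dx":0,"dy":0,"dz":-12,"rx":0,"ry":0,"rz":0},{"grip":4,"dx":0,"dy":3,"dz":-15,"rx":0,"ry":0,"rz":0},{"grip":4,"dx":0,"dy":7,"dz":-16,"rx":0,"ry":0,"rz":0},{"grip":4,"dx":-1,"dy":11,"dz":-16,"rx":0,"ry":0,"rz":0},{"grip":4,"dx":-2,"dy":15,"dz":-16,"rx":0,"ry":0,"rz":0},{"grip":4,"dx":-3,"dy":19,"dz":-16,"rx":0,"ry":0,"rz":0}]';python3 - <<'E'
from h import *
goto([.553,-.36,.16],RY(-1.63))
E
```

```text
t: 33.4
position: [0.6011, -0.1176, 0.161]
ee_rot: [0.998, -0.061, -0.0, -0.001]
force: [0.5, -0.8, -0.5]
gripper_width: 0.049
d cm [-1.81 24.65  0.04] rv [-0.003  0.001 -0.063]
```

```bash
python3 -m crank '[{"grip":4,"dx":-1,"dy":4,"dz":0,"rx":0,"ry":0,"rz":-0.063},{"grip":4,"dx":-1.8,"dy":8,"dz":0,"rx":0,"ry":0,"rz":-0.063},{"grip":4,"dx":-1.8,"dy":12,"dz":0,"rx":0,"ry":0,"rz":-0.063},{"grip":4,"dx":-1.8,"dy":16,"dz":0,"rx":0,"ry":0,"rz":-0.063},{"grip":4,"dx":-1.8,"dy":20,"dz":0,"rx":0,"ry":0,"rz":-0.063},{"grip":4,"dx":-1.8,"dy":24,"dz":0,"rx":0,"ry":0,"rz":-0.063},{"grip":4,"dx":-1.8,"dy":24.6,"dz":2,"rx":0,"ry":0,"rz":-0.063},{"grip":4,"dx":-1.8,"dy":24.6,"dz":3,"rx":0,"ry":0,"rz":-0.063}]';python3 - <<'E'
from h import *
st();goto([.553,-.36,.08],RY(-1.63));c=cam('wrist');save(c,'w29');c=cam('side');save(c,'s29',(300,190,420,280),6)
E
```

```text
t: 34.07
position: [0.5525, -0.3605, 0.1284]
ee_rot: [0.999, -0.032, -0.001, -0.002]
force: [-0.3, 0.5, -0.0]
gripper_width: 0.0488
t 34.07 p [ 0.5525 -0.3605  0.1284] F [-0.3  0.5 -0. ] w 0.0488
tool axes cols
 [[ 0.998 -0.064 -0.002]
 [-0.064 -0.998  0.004]
 [-0.002 -0.003 -1.   ]]
q [-0.597  0.526  1.499  0.002  1.12   1.038]
d cm [ 0.06 -0.04  4.84] rv [-0.003  0.002 -0.005]
```

View pics/w29.png

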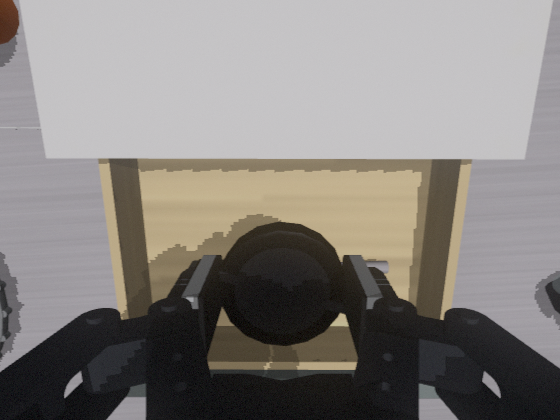

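View pics/s29.png

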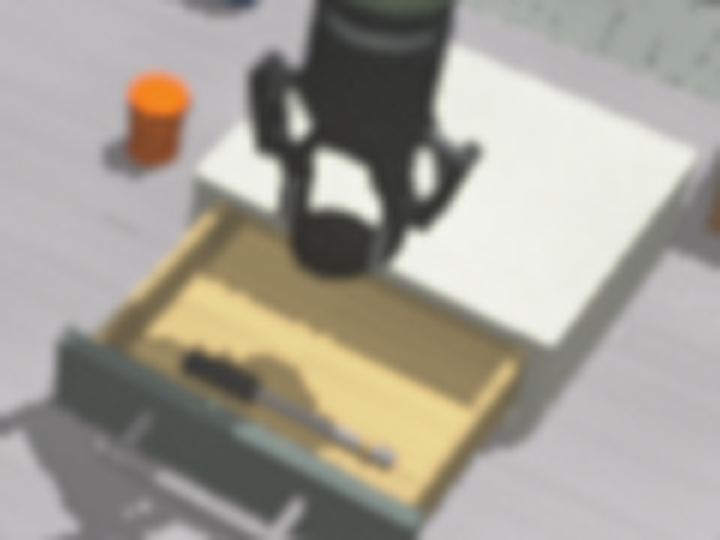

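```bash
python3 -m crank '[{"grip":4,"dx":0.1,"dy":0,"dz":3,"rx":0,"ry":0,"rz":0},{"grip":4,"dx":0.1,"dy":0,"dz":6,"rx":0,"ry":0,"rz":0},{"grip":4,"dx":0.1,"dy":0,"dz":8.5,"rx":0,"ry":0,"rz":0},{"grip":4,"dx":0.1,"dy":0,"dz":9.8,"rx":0,"ry":0,"rz":0},{"grip":4,"dx":0.1,"dy":0,"dz":9.8,"rx":0,"ry":0,"rz":0},{"grip":4,"dx":0.1,"dy":0,"dz":9.8,"rx":0,"ry":0,"rz":0}]';python3 - <<'E'
from h import *
st()
E
```

```text
t: 34.67
position: [0.5554, -0.3562, 0.0325]
ee_rot: [1.0, -0.029, -0.001, -0.002]
force: [0.3, -0.0, 0.3]
gripper_width: 0.049
t 34.67 p [ 0.5554 -0.3562  0.0325] F [ 0.3 -0.   0.3] w 0.049
tool axes cols
 [[ 0.998 -0.058 -0.001]
 [-0.058 -0.998  0.004]
 [-0.001 -0.004 -1.   ]]
q [-0.589  0.619  1.6    0.003  0.926  1.038]
```

```bash
python3 -m crank '[{"grip":4,"dx":0,"dy":0,"dz":0.65,"rx":0,"ry":0,"rz":0},{"grip":4,"dx":0,"dy":0,"dz":0.65,"rx":0,"ry":0,"rz":0},{"grip":6.4,"dx":0,"dy":0,"dz":0.6,"rx":0,"ry":0,"rz":0},{"grip":6.4,"dx":0,"dy":0,"dz":0.4,"rx":0,"ry":0,"rz":0},{"grip":6.4,"dx":0,"dy":0,"dz":0.2,"rx":0,"ry":0,"rz":0},{"grip":6.4,"dx":0,"dy":0,"dz":-4,"rx":0,"ry":0,"rz":0},{"grip":6.4,"dx":0,"dy":0,"dz":-8,"rx":0,"ry":0,"rz":0},{"grip":6.4,"dx":0,"dy":0,"dz":-11,"rx":0,"ry":0,"rz":0}]';python3 - <<'E'
from h import *
c=cam('wrist');save(c,'w30');c=cam('side');save(c,'s30',(300,190,420,280),6)
goto([.365,-.352,.145],RY(-1.63))
E
```

```text
t: 35.33
position: [0.5557, -0.3587, 0.1462]
ee_rot: [1.0, -0.03, 0.001, -0.0]
force: [0.4, 0.2, -0.1]
gripper_width: 0.064
d cm [-19.33   0.33   0.29] rv [ 0.004 -0.012 -0.001]
```

View pics/w30.png

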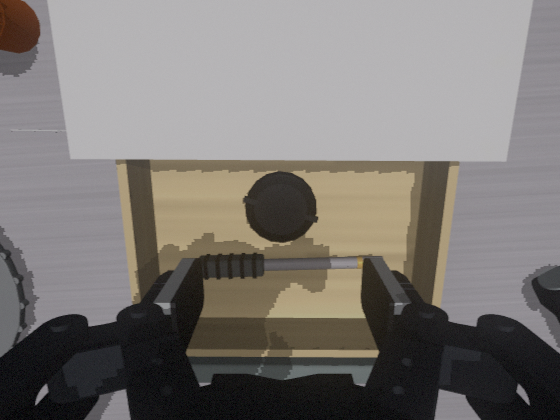

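View pics/s30.png

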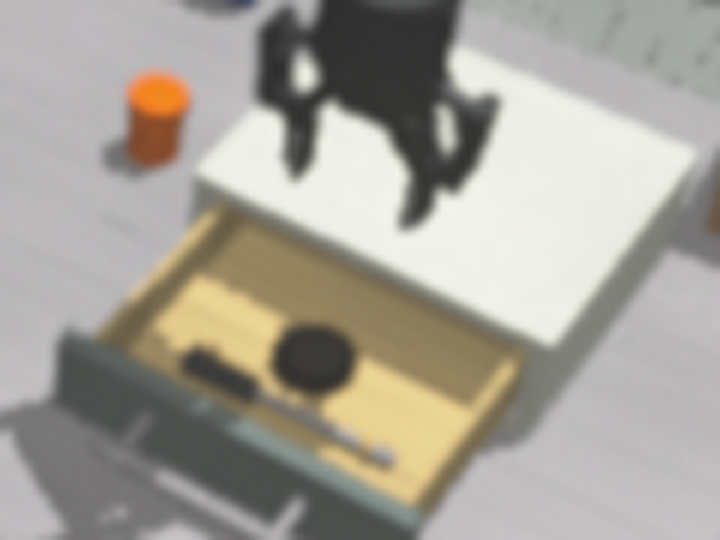

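```bash
python3 - <<'E'
from h import *
c=cam('top'); save(c,'t31',(285,200,425,300),5)
for p in[(306,285),(364.5,278)]: print(onz(c,*p,.01))
print('handle',onz(c,480/1.4,356/1.4,.047),onz(c,534/1.4,359/1.4,.047))
E
python3 -m crank '[{"grip":3,"dx":-4,"dy":0,"dz":0,"rx":0,"ry":0,"rz":0},{"grip":2,"dx":-8,"dy":0,"dz":0,"rx":0,"ry":0,"rz":0},{"grip":1,"dx":-12,"dy":0,"dz":0,"rx":0,"ry":0,"rz":0},{"grip":0,"dx":-16,"dy":0.2,"dz":0,"rx":0,"ry":0,"rz":0},{"grip":0,"dx":-18.5,"dy":0.2,"dz":0,"rx":0,"ry":0,"rz":0},{"grip":0,"dx":-18.5,"dy":0.2,"dz":0,"rx":0,"ry":0,"rz":0}]'; python3 - <<'E'
from h import *
st();c=cam('wrist');save(c,'w31')
E
```

```text
[ 0.30795208 -0.16778584  0.01      ]
[ 0.33483358 -0.36566553  0.01      ]
handle [ 0.41260101 -0.28606373  0.047     ] [ 0.40792717 -0.41410534  0.047     ]
t: 35.98
position: [0.3645, -0.3469, 0.1413]
ee_rot: [0.999, -0.032, -0.003, -0.003]
force: [-0.1, -0.2, 0.1]
gripper_width: 0.0001
t 35.98 p [ 0.3645 -0.3469  0.1413] F [-0.1 -0.2  0.1] w 0.0001
tool axes cols
 [[ 0.998 -0.063 -0.006]
 [-0.063 -0.998  0.007]
 [-0.006 -0.007 -1.   ]]
q [-7.840e-01  2.910e-01  1.855e+00  1.000e-03  1.005e+00  8.490e-01]
```

View pics/t31.png

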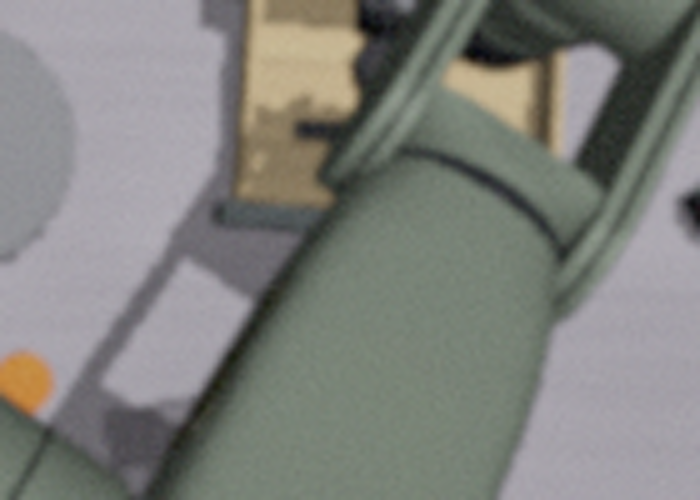

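View pics/w31.png

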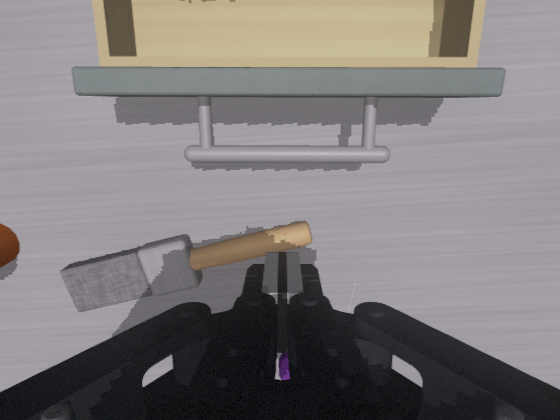

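```bash
python3 - <<'E'
from h import *
c=cam('wrist');print(onz(c,308,232,.008),onz(c,300,222,.008),'bar',onz(c,190,154,.047),onz(c,386,155,.047)); goto([.383,-.353,.036],RY(-1.63))
E
```

```text
[ 0.33723943 -0.36540448  0.008     ] [ 0.34588009 -0.35952479  0.008     ] bar [ 0.40842503 -0.29065783  0.047     ] [ 0.40011018 -0.41540165  0.047     ]
d cm [ 1.4   0.38 10.6 ] rv [-0.004  0.001 -0.003]
```

```bash
python3 -m crank '[{"grip":0,"dx":1.1,"dy":0.4,"dz":2,"rx":0,"ry":0,"rz":0},{"grip":0,"dx":1.1,"dy":0.4,"dz":5,"rx":0,"ry":0,"rz":0},{"grip":0,"dx":1.1,"dy":0.4,"dz":8,"rx":0,"ry":0,"rz":0},{"grip":0,"dx":1.1,"dy":0.4,"dz":10,"rx":0,"ry":0,"rz":0},{"grip":0,"dx":1.1,"dy":0.4,"dz":10.6,"rx":0,"ry":0,"rz":0},{"grip":0,"dx":1.1,"dy":0.4,"dz":10.6,"rx":0,"ry":0,"rz":0}]'; python3 - <<'E'
from h import *
st();c=cam('wrist');save(c,'w32')
E
```

```text
t: 36.58
position: [0.3811, -0.3525, 0.0345]
ee_rot: [1.0, -0.03, -0.002, -0.003]
force: [-0.2, -0.5, 0.6]
gripper_width: -0.0003
t 36.58 p [ 0.3811 -0.3525  0.0345] F [-0.2 -0.5  0.6] w -0.0003
tool axes cols
 [[ 0.998 -0.059 -0.003]
 [-0.059 -0.998  0.006]
 [-0.003 -0.005 -1.   ]]
q [-0.77   0.445  1.945  0.003  0.758  0.858]
```

View pics/w32.png

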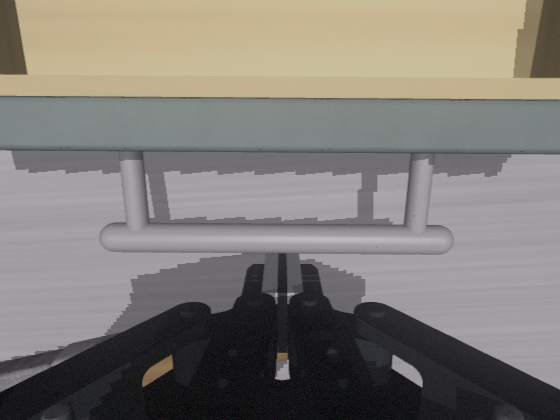

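```bash
python3 -m crank '[{"grip":0,"dx":1,"dy":0,"dz":0,"rx":0,"ry":0,"rz":0},{"grip":0,"dx":2.5,"dy":0,"dz":0,"rx":0,"ry":0,"rz":0},{"grip":0,"dx":4,"dy":0,"dz":0,"rx":0,"ry":0,"rz":0},{"grip":0,"dx":5.5,"dy":0,"dz":0,"rx":0,"ry":0,"rz":0},{"grip":0,"dx":7,"dy":0,"dz":0,"rx":0,"ry":0,"rz":0},{"grip":0,"dx":8.5,"dy":0,"dz":0,"rx":0,"ry":0,"rz":0},{"grip":0,"dx":10,"dy":0,"dz":0,"rx":0,"ry":0,"rz":0},{"grip":0,"dx":11,"dy":0,"dz":0,"rx":0,"ry":0,"rz":0}]'; python3 - <<'E'
from h import *
st();c=cam('wrist');save(c,'w33')
E
```

```text
t: 37.3
position: [0.4936, -0.3607, 0.0383]
ee_rot: [1.0, -0.03, 0.002, -0.0]
force: [-0.7, -0.1, 0.5]
gripper_width: -0.0003
t 37.3 p [ 0.4936 -0.3607  0.0383] F [-0.7 -0.1  0.5] w -0.0003
tool axes cols
 [[ 0.998 -0.06   0.003]
 [-0.06  -0.998  0.   ]
 [ 0.003 -0.    -1.   ]]
q [-0.651  0.548  1.725  0.003  0.866  0.978]
```

View pics/w33.png

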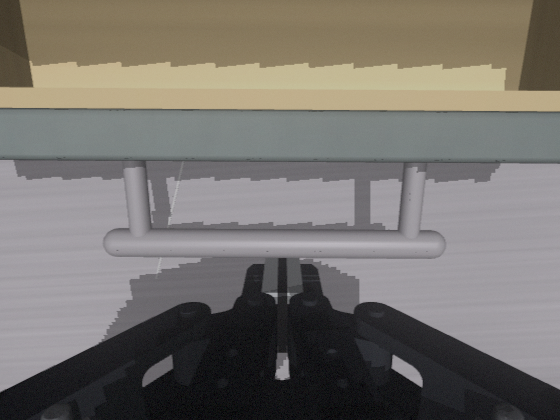

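```bash
python3 -m crank '[{"grip":0,"dx":0.6,"dy":0,"dz":0.2,"rx":0,"ry":0,"rz":0},{"grip":0,"dx":1.2,"dy":0,"dz":0.2,"rx":0,"ry":0,"rz":0},{"grip":0,"dx":1.8,"dy":0,"dz":0.2,"rx":0,"ry":0,"rz":0},{"grip":0,"dx":2.4,"dy":0,"dz":0.2,"rx":0,"ry":0,"rz":0},{"grip":0,"dx":2.8,"dy":0,"dz":0.2,"rx":0,"ry":0,"rz":0}]'; python3 - <<'E'
from h import *
st();c=cam('wrist');save(c,'w34');c=cam('side');save(c,'s34',(300,190,420,280),6)
E
```

```text
t: 37.77
position: [0.5193, -0.3617, 0.0347]
ee_rot: [1.0, -0.03, 0.0, -0.001]
force: [-1.0, 0.1, 1.2]
gripper_width: 0.0003
t 37.77 p [ 0.5193 -0.3617  0.0347] F [-1.   0.1  1.2] w 0.0003
tool axes cols
 [[ 0.998 -0.06   0.   ]
 [-0.06  -0.998  0.003]
 [-0.    -0.003 -1.   ]]
q [-0.628  0.581  1.67   0.003  0.892  1.002]
```

View pics/w34.png

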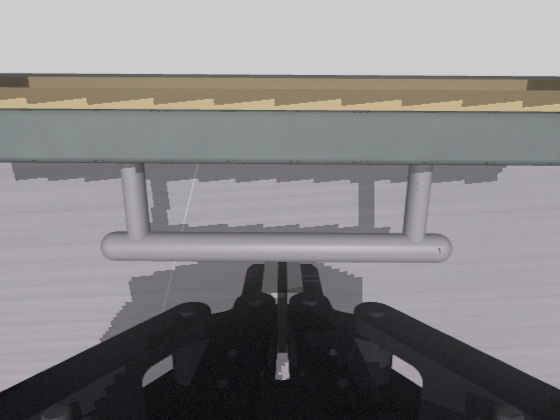

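View pics/s34.png

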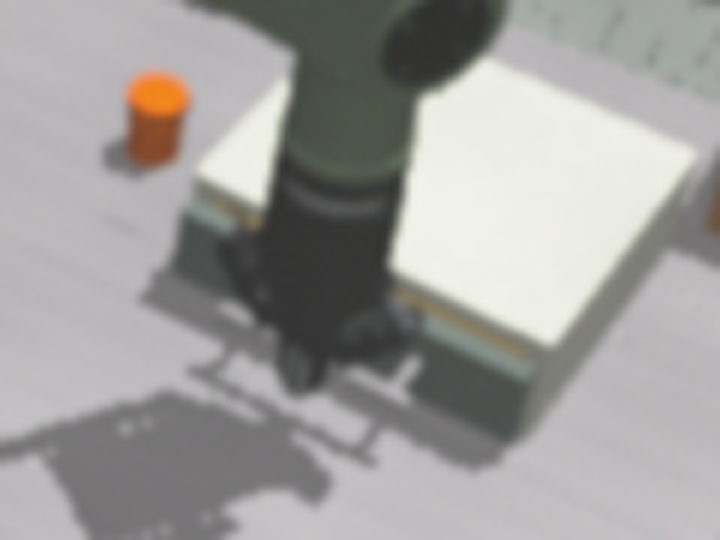

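About 1–2 cm are still open, so I'll keep pushing in small steps.

```bash
python3 -m crank '[{"grip":0,"dx":0.5,"dy":0,"dz":0,"rx":0,"ry":0,"rz":0},{"grip":0,"dx":0.9,"dy":0,"dz":0,"rx":0,"ry":0,"rz":0},{"grip":0,"dx":1.2,"dy":0,"dz":0,"rx":0,"ry":0,"rz":0}]';python3 -m crank '[{"grip":0,"dx":0.3,"dy":0,"dz":0,"rx":0,"ry":0,"rz":0},{"grip":0,"dx":0.3,"dy":0,"dz":0,"rx":0,"ry":0,"rz":0}]'; python3 - <<'E'
from h import *
st();c=cam('wrist');save(c,'w35')
E
```

```text
t: 38.12
position: [0.5278, -0.362, 0.0342]
ee_rot: [1.0, -0.029, -0.004, -0.002]
force: [-14.6, -1.4, 8.4]
gripper_width: -0.0001
t: 38.28
position: [0.5278, -0.3621, 0.0343]
ee_rot: [1.0, -0.029, -0.007, -0.003]
force: [-16.4, -0.8, 8.5]
gripper_width: 0.0001
t 38.28 p [ 0.5278 -0.3621  0.0343] F [-16.4  -0.8   8.5] w 0.0001
tool axes cols
 [[ 0.998 -0.058 -0.013]
 [-0.058 -0.998  0.006]
 [-0.014 -0.005 -1.   ]]
q [-0.618  0.596  1.641 -0.004  0.919  1.014]
```

View pics/w35.png

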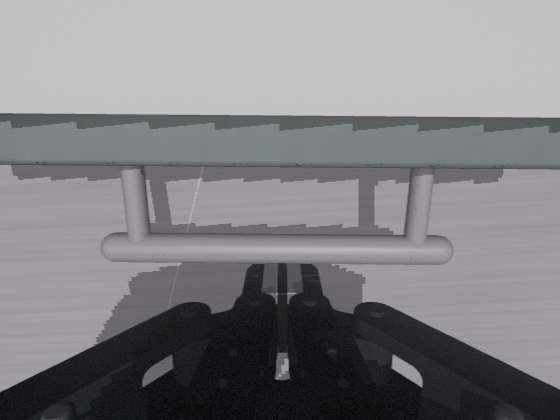

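```bash
python3 -m crank '[{"grip":0,"dx":-1,"dy":0,"dz":0,"rx":0,"ry":0,"rz":0},{"grip":0,"dx":-3,"dy":0,"dz":0,"rx":0,"ry":0,"rz":0},{"grip":0,"dx":-5,"dy":0,"dz":-3,"rx":0,"ry":0,"rz":0},{"grip":0,"dx":-7,"dy":1,"dz":-7,"rx":0,"ry":0,"rz":0},{"grip":0,"dx":-10,"dy":2,"dz":-11,"rx":0,"ry":0,"rz":0},{"grip":0,"dx":-13,"dy":4,"dz":-15,"rx":0,"ry":0,"rz":0},{"grip":0,"dx":-15,"dy":7,"dz":-18,"rx":0,"ry":0,"rz":0},{"grip":0,"dx":-15,"dy":11,"dz":-19,"rx":0,"ry":0,"rz":0}]'; python3 - <<'E'
from h import *
st();c=cam('top');save(c,'t36',s=1.4);save(c,'t36c',(125,120,325,260),4);c=cam('side');save(c,'s36',s=1.4)
c2=cam('top')
# panel outer top edge
E
```

```text
t: 39.0
position: [0.3825, -0.443, 0.2173]
ee_rot: [1.0, -0.03, 0.001, -0.0]
force: [1.5, -0.5, -0.1]
gripper_width: 0.0001
t 39.0 p [ 0.3825 -0.443   0.2173] F [ 1.5 -0.5 -0.1] w 0.0001
tool axes cols
 [[ 0.998 -0.059  0.003]
 [-0.059 -0.998  0.001]
 [ 0.003 -0.001 -1.   ]]
q [-0.88   0.344  1.564  0.003  1.232  0.749]
```

View pics/t36.png

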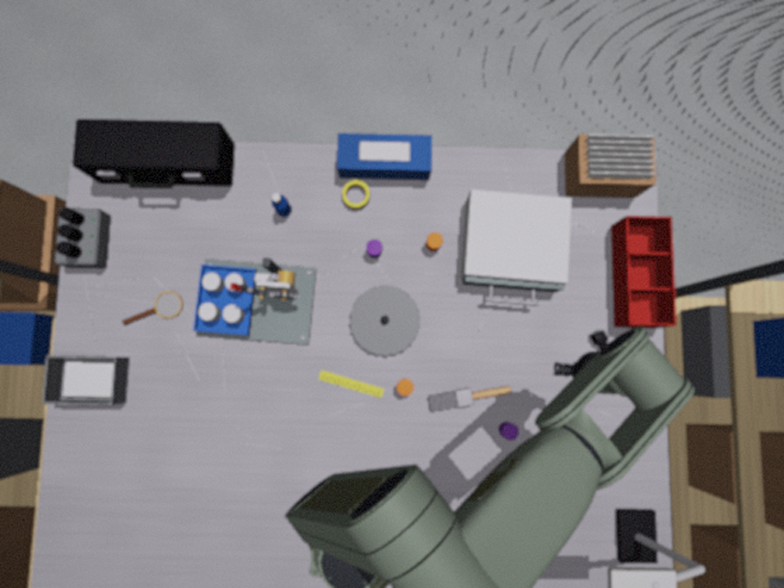

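View pics/t36c.png

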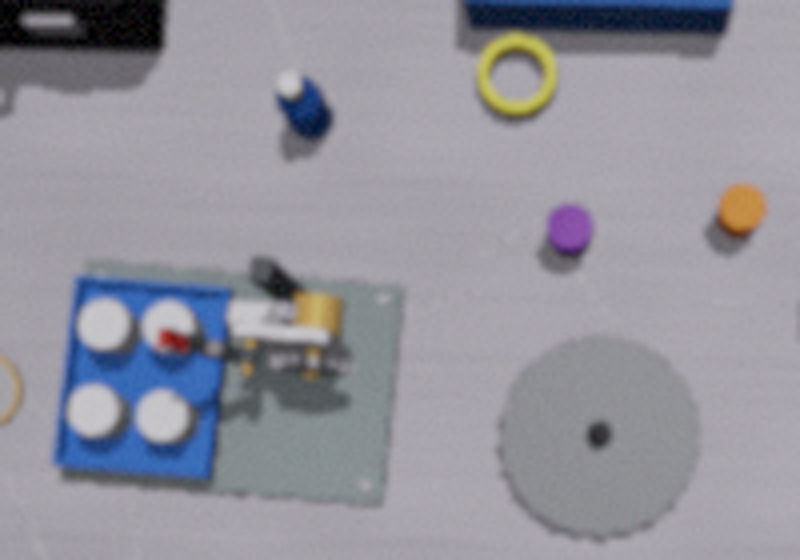

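View pics/s36.png

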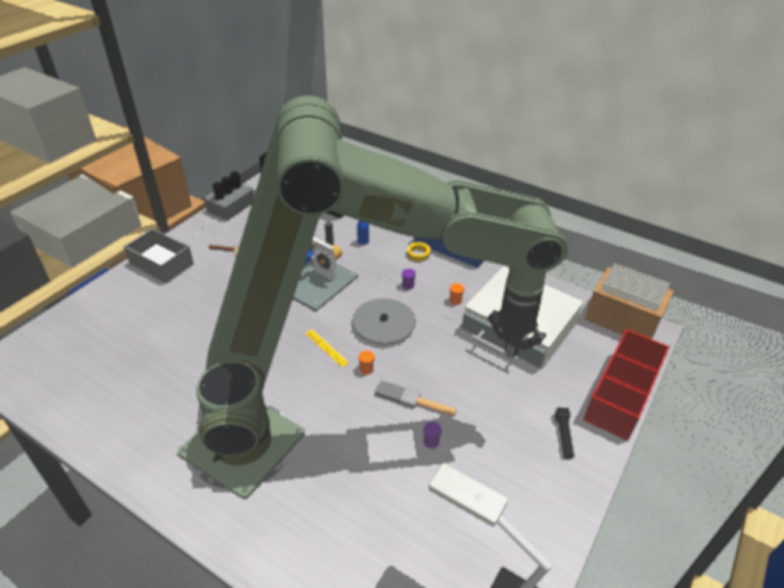

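```bash
python3 - <<'E'
from h import *
c=cam('top');A=lambda x,y:(125+x/4-.375,120+y/4-.375)
r=np.array([onz(c,*A(*p),.048) for p in[(77,277),(232,288),(212,479),(57,464)]]);print(r.mean(0),L0,np.linalg.norm(r-np.roll(r,1,0),axis=1))
for p in [(106,325),(95,411),(163,416)]: print(R.from_euler('z',-LY).apply(onz(c,*A(*p),.087)-L0).round(4))
save(c,'t37',(320,120,430,230),5)
E
```

```text
[0.53588237 0.32228194 0.048     ] [0.537 0.325 0.   ] [0.15743354 0.13042849 0.16075991 0.12891675]
[0.0346 0.0212 0.087 ]
[-0.0358  0.0219  0.087 ]
[-0.0357 -0.033   0.087 ]
```

View pics/t37.png

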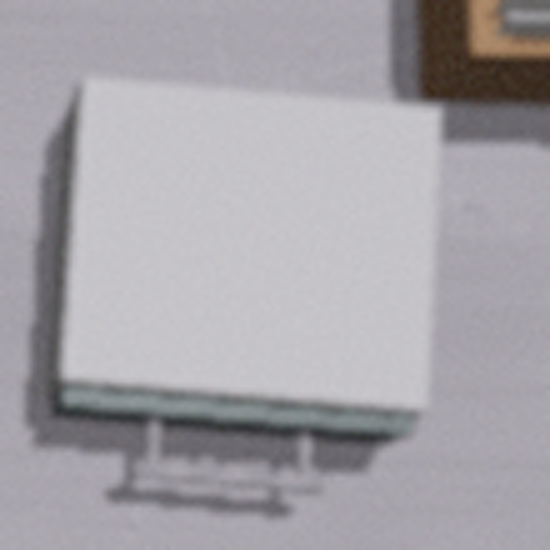

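The drawer is shut, the tray is down at the expected height, the pawl is over and the arm is clear. Handing in.

```bash
python3 - <<'E'
from h import *
print(hand_in())
E
```

```text
the job is handed in; nothing more can be done
None
```

I finished every step of the job and handed it in at about 39 s on the robot's clock; `hand_in` gave no verdict.

- **Jars:** all four white jars went from the turntable into the raised tray. They still stood upright after it sank. In the last picture three measured about 35 mm from the middle in x and 33 mm or less in y. I didn't re-measure the fourth, because the thrown pawl partly hid it. Before the tray sank it was at about (37, 24) mm.
- **Pawl:** the wand's rod flicked the pawl right over, and it stayed leaning towards the tray. No finger or arm contact with the pawl was planned or seen, but I had no direct force reading on it.
- **Tray:** it is at the bottom. Its rim fits the lowered height in the top view, and it didn't move between the last two pictures.
- **Wand and cap:** both lay in the drawer before I closed it. I couldn't see them afterwards.
- **Drawer:** I pushed it by the bar handle until it stopped hard at about 16 N, with the panel flush against the cabinet.
- **Bystanders:** the hand lens, brush, tape roll, spray bottle and torch look unmoved in the last pictures. I didn't measure their shift.

At hand-in the arm was raised and clear of everything. The only disagreement was 2–4 mm between the camera measurements of the tray's centre, within what the placing allowed.

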